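Fetch the heat sink from behind the bay's front row

TASK

The main board is waiting for its heat sink, which lies in the parts bay behind a spray can, a carton and a small loudspeaker: first stand those three aside on the green mat, then set the heat sink gently and squarely on the processor, its long side parallel to the memory slots. While it is out the three wait on the mat; last of all, put each of them back upright exactly where it stood and turned as it was. Knock nothing over, and leave the fan, the dish and the screwdriver where they are.

Things in the scene. Friction and masses are not known exactly. Their poses are not given: they have to be found in the camera images.
- can: Loose aerosol duster can, upright, plain aluminium with a pale label and a black spray nozzle: round, 52 mm diameter, straight side from 0 to 114 mm, then a 16 mm wide nozzle up to 140 mm; 0.18 kg. Origin: centre of its underside, z up. Stands in the front row of the bay, in any of its three places; it must be put back in the place where it stood.
- carton: Loose small brown cardboard carton standing on end, 48 mm (its x) by 56 mm (its y), 120 mm high; 0.15 kg, stiff. Origin: centre of its underside, z up. Stands in the front row of the bay, its x axis nearly along the bay's x; to be put back in its own place and turned as it was.
- speaker: Loose small black loudspeaker without lead, standing upright, 50 mm (its x) by 56 mm (its y), 128 mm high, two round cones on its -x face; 0.35 kg. Origin: centre of its underside, z up. Stands in the front row of the bay, its x axis nearly along the bay's x; to be put back in its own place and turned as it was.
- heatsink: Loose low processor heat sink: upright aluminium fins running along its length on a flat copper base, 60 mm (its x) by 100 mm (its y), 40 mm high, stiff enough to grip by its two long sides; 0.30 kg. Origin: centre of its underside, z up. Lies in the bay directly behind the front row (7 to 21 mm behind it), its long side across the bay, with at least 40 mm free between it and the back wall.
- fan: Bystander: loose black 40 mm square fan, 28 mm high, lying in the back left corner of the bay. Origin: centre of its underside. Not to be moved.
- dish: Bystander: loose round steel screw dish, 60 mm wide at its rim, 20 mm high, standing near the mat's far (+x) edge. Origin: centre of its underside. Not to be moved.
- screwdriver: Bystander: loose screwdriver 170 mm long lying on the table in front of the board (about 143 mm to -x of the processor), its shaft along its own x. Origin: under it, near its middle. Not to be moved.
- bay: Fixed grey parts bay, open at the top and at its front (-x): 210 mm deep (x), 260 mm wide (y), floor 10 mm thick, back and side walls 10 mm thick and 60 mm high. Origin: centre of its underside, on the table; z up. The front row's three places are about 76 mm apart across it, 50 mm to -x of its origin.
- mat: Fixed flat green bench mat, 220 mm (x) by 250 mm (y), 3 mm thick: the place to set things aside. Origin: centre of its underside, on the table. Its middle and front are free; the dish stands 72 mm to +x of its origin.
- board: Fixed dark green main board, 170 mm square, on a grey foam pad. Origin: at table height under the centre of the processor, a bare metal lid 38 mm square with its flat top 19 mm above the table. Two memory slots run along its y, 67 to 86 mm to +x (24 mm high); metal sockets, 64 to 84 mm to -x (38 mm high); a slot and a header past 70 mm in -y and +y (22 mm). Nothing nearer rises above the lid.
Not all that is in view belongs to the job. What is shaped like the speaker but turquoise is not meant.

How it is judged:
By the outcome, as a careful person would: the job done as asked, in the order asked, and still so for the second after the job is handed in, with the robot touching nothing.
It also fails if it takes over 144 s, if anything falls off the work surface, if the arm or the gripper's body presses on something with over 40 N, if the wrist force passes 120 N, or if a joint passes its speed limit or range.

ROBOT

A 6-joint arm with a two-finger parallel gripper is mounted at the origin on the work surface. World frame = base frame: x ahead of the robot, y to its left, z up, the work surface at z = 0. Lengths are in m, angles in rad, forces in N, time in s.
With the tool pointing down it reaches from about 0.425 to 0.95 m from the base axis. Payload 14.7 kg.
Tool frame: the origin (TCP) lies midway between the tips of the shut fingers; the grasp point (between the pads) lies ctrl.grip_depth behind it (ctrl.grip_depth is the distance from the TCP to the grasp point, in m); z points along the fingers, y is the line along which they close (so a half turn about z gives the same grasp; the last joint's range is limited). The gripper opens to 85 mm and grips with 20 to 120 N. Pads are 22 mm wide; open, the fingers measure 114 mm over their backs; the gripper's body (76 mm by 85 mm) begins 54 mm behind the grasp point. The pads swing forward as they close: fully open they stand 13 mm farther back than shut.
Start: joints at [1.149, 0.48, 1.596, -0, 1.065, -0.047], TCP at [0.238, 0.605, 0.231] pointing down, gripper open.
Joint ranges: [-2.75, 2.75], [-0.82, 2.05], [0.23, 2.67], [-1.56, 4.7], [0.09, 2.69], [-2.92, 2.92]. Speed limits (rad/s): [1.89, 1.89, 2.39, 3.01, 3.01, 3.01].

INTERFACE

Orientations are given as a 3x3 rotation matrix whose columns are the frame's x, y, z axes.
In Python, from rig import monitor, optics, close_job, ctrl gives the robot as it stands. The module is installed in compiled form; this text tells all that it offers.
- The arm moves only by the tool carry_out, never from a script. Its argument "targets" is a list of rows, each an object with "xyz": the shift along the tool's x, y, z in units of 20 cm (1.0 is 20 cm), a list of three; "yaw": the turn about the tool's z in units of 90 degrees (1.0 is 90 degrees); "claw": the closure, from 0 (fully open) to 1 (shut). A call has 1 to 12 rows; each row is the pose to reach, as a shift and turn from the pose commanded when the call began, along the tool's axes at that moment; what a row does not reach only later rows make up. A row lasts 1/10 s, in which the tool goes at most 50 mm and 8.59 degrees, less where a joint would pass 70% of its speed; a pose out of reach is approached as far as the arm can. A call with a number of a shift or a turn outside -1 to 1 is refused whole. A call with a gripper value outside its range is refused whole. The fingers move at their own pace and stop on an object; the grip force is fixed at half the most. Time passes only in rows, so rows that repeat a pose let the fingers close. It gives the time, the measured TCP pose, the force, the opening and the grip force at its end, in the units of the state.
- monitor.sense(): the state, without advancing time (a new reading comes with each control period).
- optics.snapshot(name): name is "side" or "top" or "wrist"; returns a dict with "color" (400x640x3 uint8, red, green, blue), "depth" (400x640 float32, m along the optical axis (not along the pixel's ray), 0 where there is no reading), "mtx" (3x3 intrinsics, pixels), "distortion" ([k1, k2, p1, p2, k3] as OpenCV has them; the pictures are not rectified), "rvec" (rotation vector, rad) and "tvec" (3), from world to camera coordinates, as OpenCV has them; the wrist camera has in their place "T_tool_cam" (4x4, takes a point from camera to tool coordinates, whose origin is the TCP and whose axes are the flange's). Camera axes: x right, y down, z forward; pixel columns grow to the right and rows downward; lengths in m; the calibration is good to about 2 mm. A picture is of the moment at which its call begins: read the wrist's pose just before it.
- close_job(): hands the job in; it is judged then, once.
The state is a dict: "time_s": time; "joints": joint angles; "joint_velocities": joint speeds; "joint_efforts": joint torques, N m; "tcp_pos": TCP position; "tcp_rot": TCP orientation; "contact_force": force on the tool from outside, world axes, zero at the start; "ft_torque": the same for the moment, N m; "grip_width": opening from 0.0 (shut) to 1.0 (fully open); "finger_force": force on a finger pad.
Only numpy, scipy, OpenCV 4.12 (cv2) and the standard library are available. Lean on these libraries where they do the work, as an engineer would, in place of code of your own. Each camera call takes 0.05 s, during which the arm holds its last target. There are 200 camera calls.

## Working session

There is one attempt and no reset: what is moved stays moved. The work goes in short steps, Python scripts to look and compute and a tool call to move; the robot and the scene stay as the last step left them, time stands still between calls to the robot, and variables do not carry over. Pictures are saved under pics/ and viewed, at most 14 in all, crops included, and the job is handed in when it is done.

Besides the shell and the picture viewer there is one more tool, called after "Emit:" as name(argument=value, ...) on one line, values as JSON. carry_out: Moves the arm, as the interface text tells. Shifts and turns lie within -1 to 1; 1 stands for 20 cm of shift or 90 degrees of turn. Its arguments: {"type":"object","properties":{"targets":{"type":"array","items":{"type":"object","properties":{"xyz":{"type":"array","items":{"type":"number","minimum":-1,"maximum":1}},"yaw":{"type":"number","minimum":-1,"maximum":1},"claw":{"type":"number"}}}}},"required":["targets"]}

```bash
mkdir -p pics; ls; python3 - <<'E'
from rig import monitor, optics, ctrl
import cv2,numpy as np
s=monitor.sense(); print(s, ctrl.grip_depth)
for n in("side","top"):
    d=optics.snapshot(n); cv2.imwrite(f"pics/{n}0.png",d["color"][...,::-1]); np.savez(f"pics/{n}0.npz",**d)
    R=cv2.Rodrigues(d["rvec"])[0]; print(n,(-R.T@d["tvec"].ravel()).round(3),R.round(2).tolist(),d["mtx"].tolist(),d["distortion"])
E
```

```text
pics
{'time_s': 0.0, 'joints': array([ 1.14939332e+00,  4.80848660e-01,  1.59691410e+00, -6.77188373e-06,
        1.06508750e+00, -4.65891667e-02]), 'joint_velocities': array([-3.93450205e-04, -8.41752740e-04,  3.49662250e-04, -9.98516684e-05,
        2.67987393e-04,  3.31458287e-04]), 'joint_efforts': array([ 4.15116199e-03, -9.50651836e+01, -4.30178475e+01, -7.10183826e-05,
        1.28150621e-02, -4.44248849e-05]), 'tcp_pos': array([0.23776215, 0.60448581, 0.23064648]), 'tcp_rot': array([[-9.30576980e-01,  3.66095925e-01, -5.09005761e-04],
       [ 3.66096275e-01,  9.30576270e-01, -1.15000695e-03],
       [ 5.26558266e-05, -1.25651510e-03, -9.99999209e-01]]), 'contact_force': array([-0.89129586,  0.55918809, -1.03287349]), 'ft_torque': array([0.01987857, 0.01143826, 0.04811164]), 'finger_force': 0.0, 'grip_width': 0.9980091692600614} 0.0187
side [-0.109 -0.752  0.599] [[0.8, -0.6, 0.0], [-0.3, -0.4, -0.87], [0.52, 0.69, -0.5]] [[459.4269342089644, 0.0, 312.73976429532377], [0.0, 459.4269342089644, 193.7954343058482], [0.0, 0.0, 1.0]] [0.04679153 0.         0.         0.         0.        ]
top [ 0.245 -0.01   1.302] [[-0.03, -1.0, -0.02], [-0.98, 0.03, -0.18], [0.18, 0.01, -0.98]] [[452.28258001279687, 0.0, 319.9073699205843], [0.0, 452.28258001279687, 195.28641906321715], [0.0, 0.0, 1.0]] [0.03976552 0.         0.         0.         0.        ]
```

View pics/top0.png

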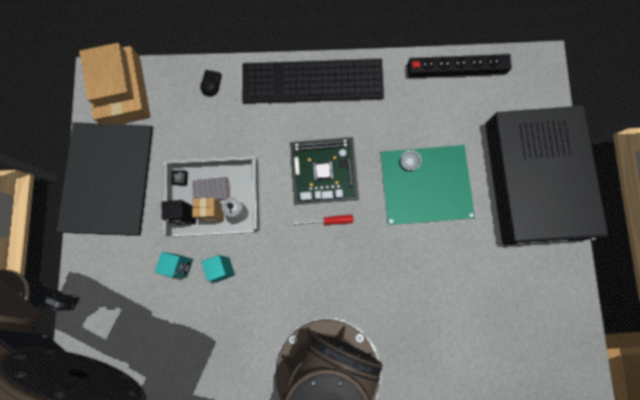

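View pics/side0.png

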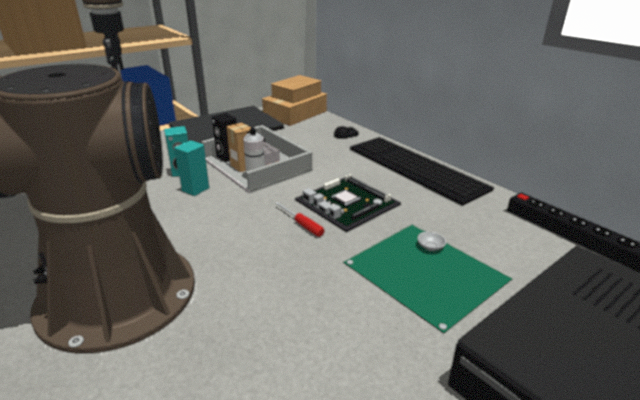

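The top view shows the bay at columns 165-257, rows 158-236. In its front row, left to right, are the speaker (177,211), the carton (207,209) and the can (234,208), with the heat sink behind them at (211,188). The processor is at (322,171), the mat around (427,184), the dish at (411,160) and the screwdriver at (325,221). The side view agrees; the turquoise decoys stand in front of the bay at (174,265) and (217,268).

```bash
cat > h.py <<'E'
import numpy as np, cv2
from rig import monitor, optics, ctrl
def snap(name,fn=None):
    s=monitor.sense(); d=optics.snapshot(name)
    if name=="wrist":
        T=np.eye(4);T[:3,:3]=s["tcp_rot"];T[:3,3]=s["tcp_pos"]; M=T@d["T_tool_cam"]
    else:
        M=np.eye(4);R=cv2.Rodrigues(d["rvec"])[0];M[:3,:3]=R.T;M[:3,3]=-R.T@np.ravel(d["tvec"])
    d["M"]=M
    if fn: cv2.imwrite(f"pics/{fn}.png",d["color"][...,::-1]); np.savez(f"pics/{fn}.npz",**d)
    return d
def load(fn): return dict(np.load(f"pics/{fn}.npz"))
def ray(d,px):
    u=cv2.undistortPoints(np.array(px,float).reshape(-1,1,2),d["mtx"],d["distortion"]).reshape(-1,2)
    return np.c_[u,np.ones(len(u))]@d["M"][:3,:3].T
def plane(d,px,z):
    r=ray(d,px);c=d["M"][:3,3]; return c+r*((z-c[2])/r[:,2])[:,None]
def cloud(d):
    v,u=np.mgrid[:400,:640]; px=np.c_[u.ravel(),v.ravel()]
    return (d["M"][:3,3]+ray(d,px)*d["depth"].ravel()[:,None]).reshape(400,640,3)
def rectxy(P):
    """min-area rect of xy points: centre, sizes, angle deg of first side"""
    c,s,a=cv2.minAreaRect((P[:,:2]*1000).astype(np.float32)); return np.round(c,1),np.round(s,1),round(a,2)
def move(s,goal,yawgoal=None):
    """units from commanded/measured tool pose to goal point of TCP"""
    return np.round(s["tcp_rot"].T@(np.array(goal)-s["tcp_pos"])/.2,4)
E
python3 - <<'E'
from h import *
d=snap("top","top1")
print("bay rim",plane(d,[(165,160),(256,157),(258,235),(165,236)],.06).round(3).tolist())
print("front",plane(d,[(177,207),(207,206)],.12).round(3).tolist(),plane(d,[(232,203)],.14).round(3))
print("cpu",plane(d,[(322,171)],.019).round(3),"mat",plane(d,[(381,152),(466,146),(475,219),(388,224)],.003).round(3).tolist(),"dish",plane(d,[(411,160)],.02).round(3))
print("sd",plane(d,[(293,223),(354,219)],.01).round(3).tolist(),"turq",plane(d,[(174,262),(217,265)],.12).round(3).tolist())
w=snap("wrist"); print(w["T_tool_cam"].round(4).tolist(),w["mtx"].tolist(),w["distortion"])
E
```

```text
bay rim [[0.593, 0.444, 0.06], [0.594, 0.185, 0.06], [0.372, 0.18, 0.06], [0.377, 0.435, 0.06]]
front [[0.446, 0.385, 0.12], [0.447, 0.306, 0.12]] [[0.449 0.235 0.14 ]]
cpu [[ 0.558 -0.001  0.019]] mat [[0.614, -0.177, 0.003], [0.624, -0.428, 0.003], [0.407, -0.435, 0.003], [0.399, -0.187, 0.003]] dish [[ 0.583 -0.261  0.02 ]]
sd [[0.409, 0.086, 0.01], [0.416, -0.089, 0.01]] turq [[0.302, 0.388, 0.12], [0.291, 0.277, 0.12]]
[[0.0006, -0.9536, -0.3011, 0.0776], [1.0, 0.0004, 0.0006, -0.0001], [-0.0005, -0.3011, 0.9536, -0.1417], [0.0, 0.0, 0.0, 1.0]] [[282.2584557908941, 0.0, 316.99705019215014], [0.0, 282.2584557908941, 199.95558887352266], [0.0, 0.0, 1.0]] [0.0020851 0.        0.        0.        0.       ]
```

Emit:
carry_out(targets=[{"xyz": [-1,-0.44,-0.85],"yaw": 0.761,"claw": 0},{"xyz": [-1,-0.44,-0.85],"yaw": 0.761,"claw": 0},{"xyz": [-1,-0.44,-0.85],"yaw": 0.761,"claw": 0},{"xyz": [-1,-0.44,-0.85],"yaw": 0.761,"claw": 0},{"xyz": [-1,-0.44,-0.85],"yaw": 0.761,"claw": 0},{"xyz": [-1,-0.44,-0.85],"yaw": 0.761,"claw": 0},{"xyz": [-1,-0.44,-0.85],"yaw": 0.761,"claw": 0},{"xyz": [-1,-0.44,-0.85],"yaw": 0.761,"claw": 0},{"xyz": [-1,-0.44,-0.85],"yaw": 0.761,"claw": 0},{"xyz": [-1,-0.44,-0.85],"yaw": 0.761,"claw": 0}])

```text
time_s: 1.2
tcp_pos: [0.3917, 0.4497, 0.4011]
tcp_rot: [[-0.005, 1.0, -0.0], [1.0, 0.005, -0.0], [-0.0, -0.0, -1.0]]
contact_force: [0.6, -0.1, 0.1]
grip_width: 0.998
finger_force: 0.0
```

Emit:
carry_out(targets=[{"xyz": [-0.4,0.39,0],"yaw": -0.003,"claw": 0},{"xyz": [-0.4,0.39,0],"yaw": -0.003,"claw": 0},{"xyz": [-0.4,0.39,0],"yaw": -0.003,"claw": 0},{"xyz": [-0.4,0.39,0],"yaw": -0.003,"claw": 0},{"xyz": [-0.4,0.39,0],"yaw": -0.003,"claw": 0}])

```text
time_s: 1.7
tcp_pos: [0.4695, 0.3702, 0.4011]
tcp_rot: [[-0.007, 1.0, -0.001], [1.0, 0.007, 0.0], [0.0, -0.001, -1.0]]
contact_force: [-0.3, -0.3, -0.2]
grip_width: 0.999
finger_force: 0.0
```

```bash
python3 - <<'E'
from h import *
s=monitor.sense();print(s["tcp_pos"],s["tcp_rot"].round(4).tolist())
d=snap("wrist","w1")
E
```

```text
[0.46945982 0.37023948 0.40110387] [[-0.0071, 1.0, -0.0006], [1.0, 0.0071, 0.0002], [0.0002, -0.0006, -1.0]]
```

View pics/w1.png

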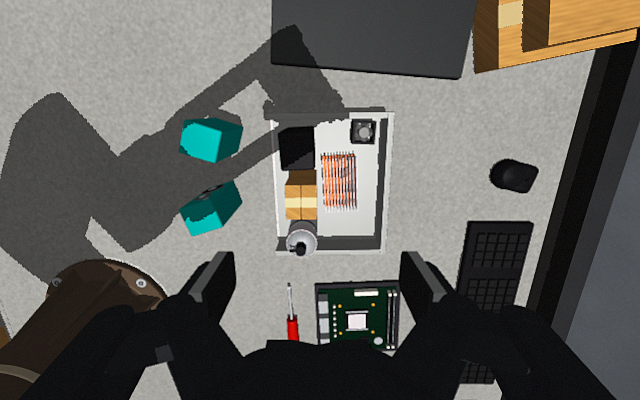

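The wrist view shows the speaker (296,148), carton (301,195) and can (301,240) in the front row, the heat sink at (340,182) and the fan at (363,131). The board's processor is at (357,321).

```bash
cat >> h.py <<'E'
def tops(d,bands,box):
    """bands: name->(z,tol); connected patch of depth points at that height; min-area rect"""
    P=cloud(d); out={}
    for n,(z,t) in bands.items():
        b=box[n] if isinstance(box,dict) else box
        m=(abs(P[...,2]-z)<t)&(P[...,0]>b[0])&(P[...,0]<b[1])&(P[...,1]>b[2])&(P[...,1]<b[3])&(d["depth"]>0)
        k,l,st,_=cv2.connectedComponentsWithStats(m.astype(np.uint8),connectivity=4)
        for i in range(1,k):
            if st[i,4]>60: out.setdefault(n,[]).append((st[i,4],P[l==i]))
    return out
def show(d,bands,box):
    for n,L in tops(d,bands,box).items():
        for a,Q in L: print(n,a,"z %.1f"%(1000*np.median(Q[:,2])),*rectxy(Q),"circ",np.round(cv2.minEnclosingCircle((Q[:,:2]*1000).astype(np.float32))[1],1))
E
python3 - <<'E'
from h import *
d=load("w1")
box=(.35,.62,.16,.46)
show(d,dict(speaker=(.138,.006),carton=(.130,.003),can=(.124,.003),hs=(.05,.005),fan=(.038,.005),rim=(.06,.003),floor=(.01,.003)),box)
show(d,dict(cpu=(.019,.003),sock=(.038,.004)),(.4,.7,-.12,.12))
P=cloud(d);print(P[321,357],P[235:245:3,330:332].round(4).tolist())
E
```

```text
speaker 1356 z 136.7 [438.  393.5] [49.9 55.8] 3.56 circ 35.8
speaker 114 z 133.3 [444.8 244.7] [20.8 26.1] 72.33 circ 14.4
carton 1063 z 129.0 [442.5 314.3] [47.4 55.7] 0.34 circ 36.0
carton 276 z 130.2 [443.9 243.8] [36.9 41.5] 62.7 circ 21.4
can 203 z 123.9 [443.6 241.3] [49.5 49.6] 87.58 circ 25.9
hs 80 z 50.2 [586.8 386.9] [  1.  100.3] 1.3 circ 50.1
hs 240 z 50.2 [562.4 234.4] [182.7  91.5] 48.94 circ 91.3
fan 218 z 36.8 [550.9 413.5] [39.4 40.7] 89.91 circ 27.0
fan 83 z 38.1 [586.9 376.3] [  1.  111.2] 1.3 circ 55.6
fan 84 z 34.8 [550.9 413.7] [17.8 15.4] 0.19 circ 8.9
fan 211 z 38.1 [559.6 226.9] [169.6  84.5] 45.8 circ 84.8
rim 1885 z 58.8 [493.  316.3] [211.  260.2] 1.5 circ 166.5
rim 71 z 58.7 [405.2 190. ] [30.4  9.4] 0.88 circ 15.5
floor 6579 z 8.9 [486.7 314.2] [204.6 241.7] 1.27 circ 157.8
cpu 104 z 20.5 [577.4  73.6] [48.1 10.6] 3.24 circ 24.4
cpu 168 z 18.3 [632.6  -1. ] [  7.5 139.9] 3.04 circ 69.9
cpu 172 z 18.3 [643.8  -2.7] [  7.6 143.1] 2.99 circ 71.5
cpu 256 z 18.2 [563.   -4.5] [38.7 43.5] 3.05 circ 26.0
cpu 95 z 19.6 [414.1 -29. ] [23.9 54.7] 1.1 circ 28.7
sock 70 z 34.8 [484.2  45.4] [21.6 23.3] 1.25 circ 13.7
sock 78 z 37.3 [485.7  13.1] [19.6 18.3] 0.57 circ 12.9
[ 0.56172098 -0.00266001  0.01857659] [[[0.4969, 0.2039, 0.0097], [0.4991, 0.2033, 0.0084]], [[0.4971, 0.1964, 0.0082], [0.4992, 0.1968, 0.009]], [[0.4965, 0.197, 0.0237], [0.4986, 0.1957, 0.021]], [[0.4959, 0.197, 0.0372], [0.498, 0.1959, 0.0348]]]
```

Emit:
carry_out(targets=[{"xyz": [-0.175,-0.07,0.25],"yaw": 0.0045,"claw": 0},{"xyz": [-0.175,-0.07,0.5],"yaw": 0.0045,"claw": 0},{"xyz": [-0.175,-0.07,0.5],"yaw": 0.0045,"claw": 0},{"xyz": [-0.175,-0.07,0.5],"yaw": 0.0045,"claw": 0}])

```text
time_s: 2.15
tcp_pos: [0.455, 0.3353, 0.3006]
tcp_rot: [[0.0, 1.0, -0.002], [1.0, -0.0, -0.001], [-0.001, -0.002, -1.0]]
contact_force: [0.4, 0.8, 0.6]
grip_width: 1.002
finger_force: 0.0
```

```bash
cat >> h.py <<'E'
def fitbox(d,z,tol,b):
    """fit of the four edges of a level rectangular patch: centre mm, size mm, angle deg (of side nearest +x)"""
    a,Q=max(tops(d,{"q":(z,tol)},b)["q"],key=lambda t:t[0])
    P=cloud(d); m=((abs(P[...,2]-z)<tol)&(P[...,0]>b[0])&(P[...,0]<b[1])&(P[...,1]>b[2])&(P[...,1]<b[3])&(d["depth"]>0)).astype(np.uint8)
    c=max(cv2.findContours(m,cv2.RETR_EXTERNAL,cv2.CHAIN_APPROX_NONE)[0],key=cv2.contourArea)[:,0]
    W=plane(d,c,z)[:,:2]*1000
    (cx,cy),(w,h),ang=cv2.minAreaRect(W.astype(np.float32))
    if ang>45: ang-=90; w,h=h,w
    px=1000*np.median(d["depth"][m>0])/d["mtx"][0,0]
    A=[]
    for it in range(3):
        t=np.radians(ang);R=np.array([[np.cos(t),np.sin(t)],[-np.sin(t),np.cos(t)]]);L=(W-[cx,cy])@R.T
        off={};sl=[]
        for ax,(s1,s2) in ((0,(w,h)),(1,(h,w))):
            for sg in(1,-1):
                k=(abs(sg*L[:,ax]-s1/2)<3)&(abs(L[:,1-ax])<s2/2-5)
                p=np.polyfit(L[k,1-ax],L[k,ax],1); off[ax,sg]=p[1]; sl.append((p[0] if ax else -p[0])); 
        dx=(off[0,1]+off[0,-1])/2;dy=(off[1,1]+off[1,-1])/2
        cx,cy=np.array([cx,cy])+R.T@[dx,dy]; w,h=off[0,1]-off[0,-1],off[1,1]-off[1,-1]
        ang+=np.degrees(np.mean(sl))
    return np.round([cx,cy,w+px,h+px,ang],2),np.degrees(sl).round(2)
E
cat > m.py <<'E'
from h import *
def meas(d):
    print("speaker",*fitbox(d,.138,.004,(.39,.5,.345,.45)))
    print("carton",*fitbox(d,.130,.004,(.39,.5,.275,.355)))
    show(d,dict(can=(.124,.003)),(.4,.5,.2,.275))
    P=cloud(d);m=(P[...,2]>.022)&(P[...,2]<.054)&(P[...,0]>.473)&(P[...,0]<.575)&(P[...,1]>.24)&(P[...,1]<.385)
    k,l,st,_=cv2.connectedComponentsWithStats(m.astype(np.uint8)); i=1+np.argmax(st[1:,4]);Q=P[l==i]
    print("hs",st[i,4],np.percentile(Q[:,2],95),rectxy(Q))
E
python3 - <<'E'
from m import *
d=snap("wrist","w2");s=monitor.sense();print(s["tcp_pos"],s["tcp_rot"][:,1]);meas(d)
E
```

```text
[0.45619195 0.33596267 0.30234647] [ 9.99999928e-01 -3.04641522e-04  2.25030361e-04]
speaker [438.25 393.49  49.16  55.     3.64] [ 0.03 -0.09  0.82 -0.76]
carton [443.35 314.69  48.28  55.84   0.46] [ 0.24 -0.1  -0.13 -0.01]
can 318 z 123.7 [444.5 244.8] [41.9 51.2] 72.87 circ 25.9
hs 1543 0.04956862654612351 (array([525.2, 320.9]), array([ 32.1, 101. ]), 3.8)
```

View pics/w2.png

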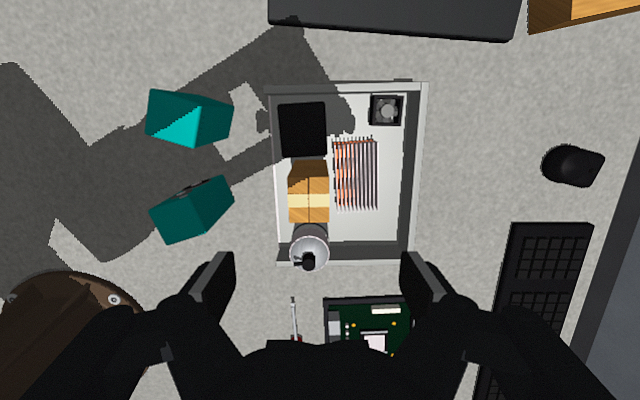

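The close view shows speaker (302,130), carton (308,192), can (309,252) and heat sink (columns 333-379, rows 137-213), all standing clear of each other.

```bash
python3 - <<'E'
from h import *
for f in("w1","w2"):
    d=load(f)
    Q=np.vstack([q for a,q in tops(d,dict(c=(.124,.003)),(.4,.5,.2,.275))["c"]])
    print(cv2.minEnclosingCircle((Q[:,:2]*1000).astype(np.float32)))
    Q=np.vstack([q for a,q in tops(d,dict(c=(.147,.006)),(.4,.5,.2,.275)).get("c",[(0,np.zeros((1,3)))])]);print(Q.mean(0))
s=monitor.sense();print(s["tcp_pos"],s["tcp_rot"].round(4).tolist())
E
```

```text
((443.2285461425781, 240.70106506347656), 25.874502182006836)
[0.44090888 0.24142306 0.14729938]
((443.35467529296875, 241.16043090820312), 25.925683975219727)
[0.44088638 0.24149479 0.14743372]
[0.45619195 0.33596267 0.30234647] [[0.0003, 1.0, 0.0002], [1.0, -0.0003, 0.0004], [0.0004, 0.0002, -1.0]]
```

Emit:
carry_out(targets=[{"xyz": [-0.2,-0.06,0],"yaw": 0,"claw": 0},{"xyz": [-0.4,-0.06,0.1],"yaw": 0,"claw": 0},{"xyz": [-0.47,-0.06,0.3],"yaw": 0,"claw": 0},{"xyz": [-0.47,-0.06,0.5],"yaw": 0,"claw": 0},{"xyz": [-0.47,-0.06,0.7],"yaw": 0,"claw": 0},{"xyz": [-0.47,-0.06,0.75],"yaw": 0,"claw": 0},{"xyz": [-0.47,-0.06,0.75],"yaw": 0,"claw": 0},{"xyz": [-0.47,-0.06,0.75],"yaw": 0,"claw": 0}])

```text
time_s: 3.0
tcp_pos: [0.4455, 0.2419, 0.1534]
tcp_rot: [[0.001, 1.0, 0.003], [1.0, -0.001, 0.001], [0.001, 0.003, -1.0]]
contact_force: [0.3, -0.3, -0.3]
grip_width: 1.001
finger_force: 0.0
```

```bash
python3 - <<'E'
from h import *
s=monitor.sense();print(s["tcp_pos"],s["tcp_rot"].round(4).tolist())
d=snap("wrist","w3")
Q=np.vstack([q for a,q in tops(d,dict(c=(.124,.003)),(.4,.5,.2,.275))["c"]])
print(cv2.minEnclosingCircle((Q[:,:2]*1000).astype(np.float32)))
s=monitor.sense();print(s["tcp_pos"])
E
```

```text
[0.44548582 0.24191525 0.15336008] [[0.0011, 1.0, 0.0025], [1.0, -0.0011, 0.0012], [0.0012, 0.0025, -1.0]]
((443.5331726074219, 240.39901733398438), 25.960817337036133)
[0.44548075 0.24183892 0.15347977]
```

Emit:
carry_out(targets=[{"xyz": [0,-0.01,0.12],"yaw": 0,"claw": 0},{"xyz": [0,-0.01,0.24],"yaw": 0,"claw": 0},{"xyz": [0,-0.01,0.34],"yaw": 0,"claw": 0},{"xyz": [0,-0.01,0.34],"yaw": 0,"claw": 0},{"xyz": [0,-0.01,0.34],"yaw": 0,"claw": 0.25},{"xyz": [0,-0.01,0.34],"yaw": 0,"claw": 0.3},{"xyz": [0,-0.01,0.34],"yaw": 0,"claw": 0.35},{"xyz": [0,-0.01,0.34],"yaw": 0,"claw": 0.4},{"xyz": [0,-0.01,0.34],"yaw": 0,"claw": 0.5},{"xyz": [0,-0.01,0.34],"yaw": 0,"claw": 0.6},{"xyz": [0,-0.01,0.34],"yaw": 0,"claw": 1},{"xyz": [0,-0.01,0.34],"yaw": 0,"claw": 1}])

```text
time_s: 4.25
tcp_pos: [0.4431, 0.2413, 0.0846]
tcp_rot: [[0.002, 1.0, 0.002], [1.0, -0.002, 0.001], [0.001, 0.002, -1.0]]
contact_force: [1.0, 0.1, 13.7]
grip_width: 0.596
finger_force: 59.7
```

Emit:
carry_out(targets=[{"xyz": [0,0,-0.05],"yaw": 0,"claw": 1},{"xyz": [0,0,-0.2],"yaw": 0,"claw": 1},{"xyz": [0,0,-0.35],"yaw": 0,"claw": 1},{"xyz": [0,0,-0.45],"yaw": 0,"claw": 1},{"xyz": [-0.1,0,-0.45],"yaw": 0,"claw": 1},{"xyz": [-0.25,0,-0.45],"yaw": 0,"claw": 1},{"xyz": [-0.4,0,-0.45],"yaw": 0,"claw": 1},{"xyz": [-0.6,0,-0.45],"yaw": 0,"claw": 1},{"xyz": [-0.8,0,-0.45],"yaw": 0,"claw": 1},{"xyz": [-1,0,-0.45],"yaw": 0,"claw": 1}])

```text
time_s: 5.25
tcp_pos: [0.4412, 0.0394, 0.174]
tcp_rot: [[0.001, 1.0, 0.0], [1.0, -0.001, -0.0], [-0.0, 0.0, -1.0]]
contact_force: [0.2, 0.3, -3.0]
grip_width: 0.595
finger_force: 63.3
```

Emit:
carry_out(targets=[{"xyz": [-0.2,0.03,0],"yaw": 0,"claw": 1},{"xyz": [-0.4,0.06,0],"yaw": 0,"claw": 1},{"xyz": [-0.6,0.09,0],"yaw": 0,"claw": 1},{"xyz": [-0.8,0.12,0],"yaw": 0,"claw": 1},{"xyz": [-1,0.135,0],"yaw": 0,"claw": 1}])

```text
time_s: 5.75
tcp_pos: [0.4683, -0.161, 0.1741]
tcp_rot: [[0.002, 1.0, 0.001], [1.0, -0.002, -0.0], [-0.0, 0.001, -1.0]]
contact_force: [1.0, -0.2, -1.9]
grip_width: 0.594
finger_force: 63.3
```

Emit:
carry_out(targets=[{"xyz": [-0.2,0,0],"yaw": 0,"claw": 1},{"xyz": [-0.4,0,0],"yaw": 0,"claw": 1},{"xyz": [-0.6,0,0],"yaw": 0,"claw": 1},{"xyz": [-0.8,0,0],"yaw": 0,"claw": 1},{"xyz": [-0.95,0,0],"yaw": 0,"claw": 1},{"xyz": [-1,0,0],"yaw": 0,"claw": 1},{"xyz": [-1,0,0],"yaw": 0,"claw": 1}])

```text
time_s: 6.45
tcp_pos: [0.4675, -0.3603, 0.1736]
tcp_rot: [[0.003, 1.0, 0.0], [1.0, -0.003, -0.0], [-0.0, 0.0, -1.0]]
contact_force: [0.1, 0.8, -3.7]
grip_width: 0.591
finger_force: 63.3
```

```bash
python3 - <<'E'
from h import *
s=monitor.sense();print(s["tcp_pos"],s["tcp_rot"].round(4).tolist(),s["contact_force"],s["finger_force"])
d=snap("wrist","w4")
P=cloud(d)
# mat colour
c=d["color"].astype(int);m=(c[...,1]>c[...,0]*1.4)&(c[...,1]>70)&(abs(P[...,2]-.003)<.004)&(P[...,1]<-.1)
print("mat",m.sum(),rectxy(P[m]),np.median(P[m][:,2]))
show(d,dict(dish=(.019,.004)),(.5,.7,-.35,-.15))
E
```

```text
[ 0.46754868 -0.36030248  0.17360447] [[0.0034, 1.0, 0.0001], [1.0, -0.0034, -0.0001], [-0.0001, 0.0001, -1.0]] [ 0.10024033  0.81674909 -3.68978785] 63.2685649394989
mat 25934 (array([ 513.7, -305.5]), array([220.9, 251. ]), 2.67) 0.0020511651955640586
dish 1277 z 20.3 [ 582.8 -259.7] [57.7 58.3] 88.85 circ 29.7
```

View pics/w4.png

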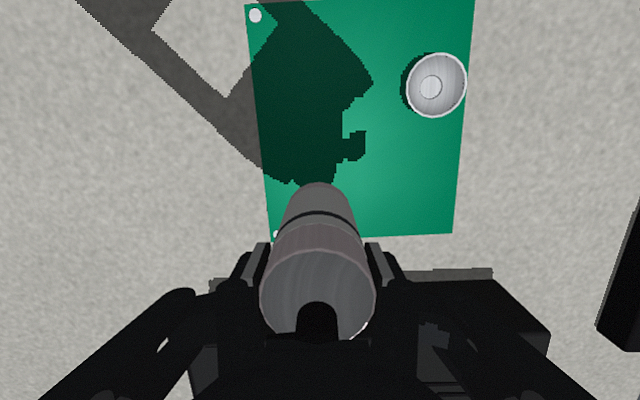

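The can is held upright at (318,270); beneath it is free mat, and the dish (435,85) is well clear.

Emit:
carry_out(targets=[{"xyz": [0,0,0.12],"yaw": 0,"claw": 1},{"xyz": [0,0,0.25],"yaw": 0,"claw": 1},{"xyz": [0,0,0.35],"yaw": 0,"claw": 1},{"xyz": [0,0,0.43],"yaw": 0,"claw": 1},{"xyz": [0,0,0.46],"yaw": 0,"claw": 1},{"xyz": [0,0,0.475],"yaw": 0,"claw": 1},{"xyz": [0,0,0.475],"yaw": 0,"claw": 1}])

```text
time_s: 7.2
tcp_pos: [0.4681, -0.3588, 0.0787]
tcp_rot: [[0.001, 1.0, 0.0], [1.0, -0.001, -0.0], [-0.0, 0.0, -1.0]]
contact_force: [-0.5, -0.3, -1.7]
grip_width: 0.595
finger_force: 63.3
```

Emit:
carry_out(targets=[{"xyz": [0,0,0],"yaw": 0,"claw": 0.3},{"xyz": [0,0,0],"yaw": 0,"claw": 0.2},{"xyz": [0,0,0],"yaw": 0,"claw": 0},{"xyz": [0,0,0],"yaw": 0,"claw": 0},{"xyz": [0,0,-0.2],"yaw": 0,"claw": 0},{"xyz": [0,0,-0.4],"yaw": 0,"claw": 0},{"xyz": [0,0,-0.6],"yaw": 0,"claw": 0},{"xyz": [0,0,-0.7],"yaw": 0,"claw": 0},{"xyz": [0,0,-0.7],"yaw": 0,"claw": 0}])

```text
time_s: 8.1
tcp_pos: [0.4692, -0.3604, 0.2218]
tcp_rot: [[0.002, 1.0, 0.004], [1.0, -0.002, -0.004], [-0.004, 0.004, -1.0]]
contact_force: [0.1, -0.2, -0.8]
grip_width: 0.998
finger_force: 0.0
```

```bash
python3 - <<'E'
from h import *
s=monitor.sense();print(s["tcp_pos"],s["tcp_rot"].round(4).tolist())
d=snap("wrist","w5")
for z,t in((.117,.003),(.14,.006)):
  L=tops(d,dict(c=(z,t)),(.4,.55,-.45,-.28)).get("c",[])
  if L:
    Q=np.vstack([q for a,q in L]); print(len(Q),np.median(Q[:,2]),cv2.minEnclosingCircle((Q[:,:2]*1000).astype(np.float32)))
E
```

```text
[ 0.46916815 -0.36043726  0.22177191] [[0.0018, 1.0, 0.0042], [1.0, -0.0018, -0.0036], [-0.0036, 0.0042, -1.0]]
650 0.11678924054555319 ((468.32049560546875, -359.63726806640625), 25.789045333862305)
393 0.14168053648762424 ((463.17083740234375, -359.6557922363281), 12.879183769226074)
```

Emit:
carry_out(targets=[{"xyz": [0.2,0,0],"yaw": 0,"claw": 0},{"xyz": [0.45,0,0],"yaw": 0,"claw": 0},{"xyz": [0.7,0,0],"yaw": 0,"claw": 0},{"xyz": [1,0,0],"yaw": 0,"claw": 0}])

```text
time_s: 8.55
tcp_pos: [0.4671, -0.1674, 0.2171]
tcp_rot: [[0.003, 1.0, -0.002], [1.0, -0.003, 0.001], [0.001, -0.002, -1.0]]
contact_force: [1.3, 0.6, 0.1]
grip_width: 1.003
finger_force: 0.0
```

Emit:
carry_out(targets=[{"xyz": [0.25,0,0],"yaw": 0,"claw": 0},{"xyz": [0.5,-0.03,0],"yaw": 0,"claw": 0},{"xyz": [0.75,-0.06,0],"yaw": 0,"claw": 0},{"xyz": [1,-0.06,0],"yaw": 0,"claw": 0}])

```text
time_s: 8.95
tcp_pos: [0.4548, 0.0318, 0.2173]
tcp_rot: [[0.002, 1.0, -0.002], [1.0, -0.002, -0.0], [-0.0, -0.002, -1.0]]
contact_force: [0.4, 0.8, -0.1]
grip_width: 1.002
finger_force: 0.0
```

Emit:
carry_out(targets=[{"xyz": [0.25,0,0],"yaw": 0,"claw": 0},{"xyz": [0.5,-0.03,0],"yaw": 0,"claw": 0},{"xyz": [0.75,-0.06,0],"yaw": 0,"claw": 0},{"xyz": [1,-0.07,0],"yaw": 0,"claw": 0},{"xyz": [1,-0.07,0],"yaw": 0,"claw": 0}])

```text
time_s: 9.45
tcp_pos: [0.4419, 0.2349, 0.2173]
tcp_rot: [[-0.003, 1.0, -0.001], [1.0, 0.003, 0.001], [0.001, -0.001, -1.0]]
contact_force: [0.6, -1.3, 0.1]
grip_width: 1.003
finger_force: 0.0
```

Emit:
carry_out(targets=[{"xyz": [0.2,0,0],"yaw": 0,"claw": 0},{"xyz": [0.375,0,0],"yaw": 0,"claw": 0},{"xyz": [0.375,0,0.15],"yaw": 0,"claw": 0},{"xyz": [0.375,0,0.3],"yaw": 0,"claw": 0},{"xyz": [0.375,0,0.3],"yaw": 0,"claw": 0},{"xyz": [0.375,0,0.3],"yaw": 0,"claw": 0}])

```text
time_s: 10.05
tcp_pos: [0.4426, 0.3044, 0.1578]
tcp_rot: [[0.002, 1.0, -0.002], [1.0, -0.002, -0.001], [-0.001, -0.002, -1.0]]
contact_force: [1.0, 0.2, -0.1]
grip_width: 1.001
finger_force: 0.0
```

```bash
python3 - <<'E'
from h import *
s=monitor.sense();print(s["tcp_pos"],s["tcp_rot"].round(4).tolist())
d=snap("wrist","w6")
print("carton",*fitbox(d,.130,.003,(.39,.5,.275,.355)))
print("speaker",*fitbox(d,.138,.004,(.39,.5,.345,.45)))
E
```

```text
[0.44256521 0.30435282 0.15783588] [[0.0021, 1.0, -0.002], [1.0, -0.0021, -0.0013], [-0.0013, -0.002, -1.0]]
carton [443.44 314.25  47.84  55.73   1.4 ] [ 0.64 -0.39 -0.2  -0.05]
speaker [438.63 392.73  49.15  54.49   3.58] [-0.    0.05 -0.04 -0.  ]
```

Emit:
carry_out(targets=[{"xyz": [0.05,0.004,-0.2],"yaw": 0,"claw": 0},{"xyz": [0.05,0.004,-0.2],"yaw": 0,"claw": 0},{"xyz": [0.05,0.004,-0.2],"yaw": 0,"claw": 0},{"xyz": [0.05,0.004,-0.2],"yaw": 0,"claw": 0}])

```text
time_s: 10.5
tcp_pos: [0.444, 0.3148, 0.1989]
tcp_rot: [[0.002, 1.0, 0.001], [1.0, -0.002, 0.0], [0.0, 0.001, -1.0]]
contact_force: [-0.3, -0.7, 0.0]
grip_width: 1.001
finger_force: 0.0
```

```bash
python3 - <<'E'
from h import *
for i in range(4):
    d=snap("wrist","w7_%d"%i)
    s=monitor.sense();print(s["tcp_pos"].round(4),s["tcp_rot"][:,1].round(4))
    print("carton",*fitbox(d,.130,.003,(.39,.5,.275,.355)))
    print("speaker",*fitbox(d,.138,.004,(.39,.5,.345,.45)))
E
```

```text
[0.4437 0.3147 0.1984] [ 1.    -0.002  0.   ]
carton [443.43 314.23  47.98  55.92   0.59] [-0.21  0.38  0.71 -0.89]
speaker [438.69 393.05  49.54  54.8    3.52] [ 0.01 -0.13 -0.05  0.17]
[0.4436 0.3147 0.1981] [ 1.e+00 -2.e-03 -4.e-04]
carton [443.33 314.2   47.78  55.84   0.68] [ 0.13  0.26  0.39 -0.78]
speaker [438.7  393.08  49.55  54.71   3.55] [ 0.07  0.02 -0.16  0.07]
[0.4436 0.3147 0.198 ] [ 1.e+00 -2.e-03 -6.e-04]
carton [443.32 314.3   47.79  55.89   0.95] [ 0.74 -0.1   0.39 -1.04]
speaker [438.62 393.06  49.5   54.75   3.65] [ 0.15 -0.01 -0.07 -0.07]
[0.4436 0.3147 0.198 ] [ 1.e+00 -2.e-03 -7.e-04]
carton [443.35 314.34  47.81  55.77   0.88] [ 0.63 -0.04  0.32 -0.92]
speaker [438.69 393.07  49.47  54.72   3.55] [-0.15  0.25  0.05 -0.15]
```

View pics/w7_0.png

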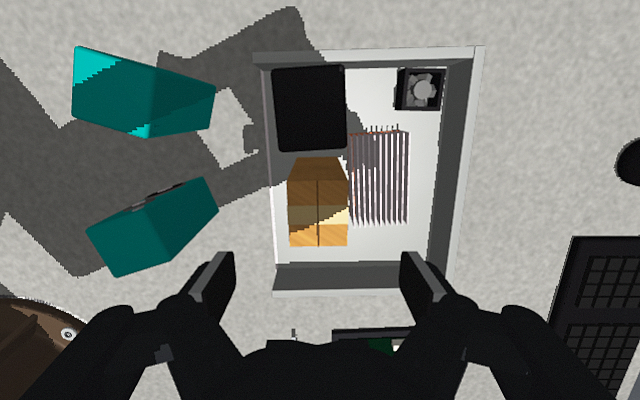

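The carton stands centred between the open fingers (318,200), with the speaker at (308,108) and the heat sink at (380,175).

Emit:
carry_out(targets=[{"xyz": [0,-0.001,0.2],"yaw": -0.01,"claw": 0},{"xyz": [0,-0.001,0.4],"yaw": -0.01,"claw": 0},{"xyz": [0,-0.001,0.5],"yaw": -0.01,"claw": 0},{"xyz": [0,-0.001,0.565],"yaw": -0.01,"claw": 0},{"xyz": [0,-0.001,0.565],"yaw": -0.01,"claw": 0},{"xyz": [0,-0.001,0.565],"yaw": -0.01,"claw": 0.3},{"xyz": [0,-0.001,0.565],"yaw": -0.01,"claw": 0.35},{"xyz": [0,-0.001,0.565],"yaw": -0.01,"claw": 0.4},{"xyz": [0,-0.001,0.565],"yaw": -0.01,"claw": 0.45},{"xyz": [0,-0.001,0.565],"yaw": -0.01,"claw": 0.6},{"xyz": [0,-0.001,0.565],"yaw": -0.01,"claw": 1},{"xyz": [0,-0.001,0.565],"yaw": -0.01,"claw": 1}])

```text
time_s: 11.9
tcp_pos: [0.4442, 0.3154, 0.0864]
tcp_rot: [[-0.014, 1.0, 0.002], [1.0, 0.014, 0.001], [0.001, 0.002, -1.0]]
contact_force: [-0.7, -0.6, 10.9]
grip_width: 0.561
finger_force: 60.4
```

Emit:
carry_out(targets=[{"xyz": [0,0,-0.05],"yaw": 0,"claw": 1},{"xyz": [0,0,-0.2],"yaw": 0,"claw": 1},{"xyz": [0,0,-0.35],"yaw": 0,"claw": 1},{"xyz": [0,0,-0.45],"yaw": 0,"claw": 1},{"xyz": [-0.1,0,-0.45],"yaw": 0,"claw": 1},{"xyz": [-0.25,0,-0.45],"yaw": 0,"claw": 1},{"xyz": [-0.4,0,-0.45],"yaw": 0,"claw": 1},{"xyz": [-0.6,0,-0.45],"yaw": 0,"claw": 1},{"xyz": [-0.8,0,-0.45],"yaw": 0,"claw": 1},{"xyz": [-1,0,-0.45],"yaw": 0,"claw": 1}])

```text
time_s: 12.9
tcp_pos: [0.4463, 0.1137, 0.1762]
tcp_rot: [[-0.015, 1.0, 0.001], [1.0, 0.015, 0.0], [0.0, 0.001, -1.0]]
contact_force: [1.8, -0.3, -1.4]
grip_width: 0.554
finger_force: 62.1
```

Emit:
carry_out(targets=[{"xyz": [-0.2,0.02,0],"yaw": 0,"claw": 1},{"xyz": [-0.4,0.04,0],"yaw": 0,"claw": 1},{"xyz": [-0.6,0.06,0],"yaw": 0,"claw": 1},{"xyz": [-0.8,0.08,0],"yaw": 0,"claw": 1},{"xyz": [-1,0.08,0],"yaw": 0,"claw": 1}])

```text
time_s: 13.4
tcp_pos: [0.4657, -0.0865, 0.1763]
tcp_rot: [[-0.014, 1.0, 0.001], [1.0, 0.014, -0.0], [-0.0, 0.001, -1.0]]
contact_force: [0.6, 0.6, -2.0]
grip_width: 0.553
finger_force: 62.1
```

Emit:
carry_out(targets=[{"xyz": [-0.2,0,0],"yaw": 0,"claw": 1},{"xyz": [-0.4,0,0],"yaw": 0,"claw": 1},{"xyz": [-0.6,0,0],"yaw": 0,"claw": 1},{"xyz": [-0.8,0,0],"yaw": 0,"claw": 1},{"xyz": [-0.95,0,0],"yaw": 0,"claw": 1},{"xyz": [-1,0,0],"yaw": 0,"claw": 1},{"xyz": [-1,0,0],"yaw": 0,"claw": 1},{"xyz": [-1,0,0],"yaw": 0,"claw": 1}])

```text
time_s: 14.2
tcp_pos: [0.4677, -0.2838, 0.1755]
tcp_rot: [[-0.014, 1.0, -0.0], [1.0, 0.014, 0.0], [0.0, -0.0, -1.0]]
contact_force: [-0.1, 0.3, -1.3]
grip_width: 0.555
finger_force: 62.1
```

Emit:
carry_out(targets=[{"xyz": [0,0,0.15],"yaw": 0,"claw": 1},{"xyz": [0,0,0.3],"yaw": 0,"claw": 1},{"xyz": [0,0,0.4],"yaw": 0,"claw": 1},{"xyz": [0,0,0.455],"yaw": 0,"claw": 1},{"xyz": [0,0,0.475],"yaw": 0,"claw": 1},{"xyz": [0,0,0.475],"yaw": 0,"claw": 1},{"xyz": [0,0,0.475],"yaw": 0,"claw": 0.3},{"xyz": [0,0,0.475],"yaw": 0,"claw": 0.15},{"xyz": [0,0,0.475],"yaw": 0,"claw": 0},{"xyz": [0,0,0.475],"yaw": 0,"claw": 0}])

```text
time_s: 15.2
tcp_pos: [0.4682, -0.2849, 0.0808]
tcp_rot: [[-0.014, 1.0, 0.001], [1.0, 0.014, -0.0], [-0.0, 0.001, -1.0]]
contact_force: [-0.5, -0.5, 0.9]
grip_width: 1.0
finger_force: 0.0
```

Emit:
carry_out(targets=[{"xyz": [0,0,-0.2],"yaw": 0,"claw": 0},{"xyz": [0,0,-0.4],"yaw": 0,"claw": 0},{"xyz": [0,0,-0.6],"yaw": 0,"claw": 0},{"xyz": [0.2,0,-0.65],"yaw": 0,"claw": 0},{"xyz": [0.45,0,-0.65],"yaw": 0,"claw": 0},{"xyz": [0.7,0,-0.65],"yaw": 0,"claw": 0},{"xyz": [1,0,-0.65],"yaw": 0,"claw": 0}])

```text
time_s: 15.9
tcp_pos: [0.465, -0.0932, 0.2107]
tcp_rot: [[-0.013, 1.0, 0.001], [1.0, 0.013, -0.0], [-0.0, 0.001, -1.0]]
contact_force: [1.1, 0.3, 0.2]
grip_width: 1.0
finger_force: 0.0
```

Emit:
carry_out(targets=[{"xyz": [0.25,0,0],"yaw": 0,"claw": 0},{"xyz": [0.5,-0.03,0],"yaw": 0,"claw": 0},{"xyz": [0.75,-0.06,0],"yaw": 0,"claw": 0},{"xyz": [1,-0.06,0],"yaw": 0,"claw": 0}])

```text
time_s: 16.3
tcp_pos: [0.4495, 0.1062, 0.2106]
tcp_rot: [[-0.014, 1.0, 0.0], [1.0, 0.014, -0.0], [-0.0, 0.0, -1.0]]
contact_force: [1.0, -0.6, 0.1]
grip_width: 1.002
finger_force: 0.0
```

Emit:
carry_out(targets=[{"xyz": [0.25,0,0],"yaw": -0.02,"claw": 0},{"xyz": [0.5,-0.03,0],"yaw": -0.03,"claw": 0},{"xyz": [0.75,-0.03,0],"yaw": -0.03,"claw": 0},{"xyz": [1,-0.03,0],"yaw": -0.03,"claw": 0},{"xyz": [1,-0.03,0],"yaw": -0.03,"claw": 0}])

```text
time_s: 16.8
tcp_pos: [0.4417, 0.3096, 0.2106]
tcp_rot: [[-0.065, 0.998, 0.002], [0.998, 0.065, 0.002], [0.002, 0.002, -1.0]]
contact_force: [1.4, 0.2, -0.2]
grip_width: 1.001
finger_force: 0.0
```

Emit:
carry_out(targets=[{"xyz": [0.2,0.005,0],"yaw": 0,"claw": 0},{"xyz": [0.417,0.011,0.06],"yaw": 0,"claw": 0},{"xyz": [0.417,0.011,0.06],"yaw": 0,"claw": 0},{"xyz": [0.417,0.011,0.06],"yaw": 0,"claw": 0},{"xyz": [0.417,0.011,0.06],"yaw": 0,"claw": 0}])

```text
time_s: 17.3
tcp_pos: [0.4388, 0.3867, 0.1983]
tcp_rot: [[-0.061, 0.998, -0.0], [0.998, 0.061, -0.001], [-0.001, -0.0, -1.0]]
contact_force: [0.2, -0.3, 0.4]
grip_width: 1.002
finger_force: 0.0
```

```bash
python3 - <<'E'
from h import *
for i in range(3):
    d=snap("wrist","w8_%d"%i)
    s=monitor.sense();print(s["tcp_pos"].round(4),s["tcp_rot"][:,1].round(4),s["tcp_rot"][:,2].round(4))
    print("speaker",*fitbox(d,.138,.004,(.39,.5,.345,.45)))
print(cloud(d)[d["depth"]>0].shape)
E
```

```text
[0.439  0.3866 0.1985] [ 9.982e-01  6.020e-02 -1.000e-04] [-1.e-04 -3.e-04 -1.e+00]
speaker [438.11 394.19  48.85  55.     3.46] [-0.12  0.06  0.01  0.05]
[0.4391 0.3866 0.1986] [9.982e-01 6.000e-02 1.000e-04] [ 1.e-04 -1.e-04 -1.e+00]
speaker [438.13 394.19  48.85  55.02   3.87] [-0.62 -0.14 -0.14  0.9 ]
[0.4392 0.3867 0.1987] [9.982e-01 5.990e-02 2.000e-04] [ 2.e-04  1.e-04 -1.e+00]
speaker [438.13 394.32  48.87  54.7    3.95] [-0.31 -0.5  -0.63  1.44]
(254929, 3)
```

Emit:
carry_out(targets=[{"xyz": [0.034,-0.002,0.2],"yaw": -0.001,"claw": 0},{"xyz": [0.034,-0.002,0.4],"yaw": -0.001,"claw": 0},{"xyz": [0.034,-0.002,0.5],"yaw": -0.001,"claw": 0},{"xyz": [0.034,-0.002,0.56],"yaw": -0.001,"claw": 0},{"xyz": [0.034,-0.002,0.56],"yaw": -0.001,"claw": 0},{"xyz": [0.034,-0.002,0.56],"yaw": -0.001,"claw": 0.3},{"xyz": [0.034,-0.002,0.56],"yaw": -0.001,"claw": 0.35},{"xyz": [0.034,-0.002,0.56],"yaw": -0.001,"claw": 0.4},{"xyz": [0.034,-0.002,0.56],"yaw": -0.001,"claw": 0.45},{"xyz": [0.034,-0.002,0.56],"yaw": -0.001,"claw": 0.6},{"xyz": [0.034,-0.002,0.56],"yaw": -0.001,"claw": 1},{"xyz": [0.034,-0.002,0.56],"yaw": -0.001,"claw": 1}])

```text
time_s: 18.65
tcp_pos: [0.4387, 0.3949, 0.0876]
tcp_rot: [[-0.063, 0.998, 0.002], [0.998, 0.063, 0.001], [0.001, 0.002, -1.0]]
contact_force: [-0.4, -2.1, 8.8]
grip_width: 0.578
finger_force: 61.3
```

Emit:
carry_out(targets=[{"xyz": [0,0,-0.05],"yaw": 0,"claw": 1},{"xyz": [0,0,-0.2],"yaw": 0,"claw": 1},{"xyz": [0,0,-0.35],"yaw": 0,"claw": 1},{"xyz": [0,0,-0.45],"yaw": 0,"claw": 1},{"xyz": [-0.1,0,-0.45],"yaw": 0,"claw": 1},{"xyz": [-0.25,0,-0.45],"yaw": 0,"claw": 1},{"xyz": [-0.4,0,-0.45],"yaw": 0,"claw": 1},{"xyz": [-0.6,0,-0.45],"yaw": 0,"claw": 1},{"xyz": [-0.8,0,-0.45],"yaw": 0,"claw": 1},{"xyz": [-1,0,-0.45],"yaw": 0,"claw": 1}])

```text
time_s: 19.65
tcp_pos: [0.4498, 0.1929, 0.1763]
tcp_rot: [[-0.063, 0.998, -0.0], [0.998, 0.063, -0.0], [-0.0, -0.001, -1.0]]
contact_force: [0.7, -0.4, -3.8]
grip_width: 0.579
finger_force: 63.9
```

Emit:
carry_out(targets=[{"xyz": [-0.2,0,0],"yaw": 0,"claw": 1},{"xyz": [-0.4,0,0],"yaw": 0,"claw": 1},{"xyz": [-0.6,0,0],"yaw": 0,"claw": 1},{"xyz": [-0.8,0,0],"yaw": 0,"claw": 1},{"xyz": [-1,0,0],"yaw": 0,"claw": 1}])

```text
time_s: 20.15
tcp_pos: [0.4622, -0.0067, 0.1764]
tcp_rot: [[-0.063, 0.998, -0.0], [0.998, 0.063, -0.0], [-0.0, -0.0, -1.0]]
contact_force: [0.5, -0.3, -4.9]
grip_width: 0.578
finger_force: 63.9
```

Emit:
carry_out(targets=[{"xyz": [-0.2,0,0],"yaw": 0,"claw": 1},{"xyz": [-0.4,0,0],"yaw": 0,"claw": 1},{"xyz": [-0.6,0,0],"yaw": 0,"claw": 1},{"xyz": [-0.8,0,0],"yaw": 0,"claw": 1},{"xyz": [-0.95,0,0],"yaw": 0,"claw": 1},{"xyz": [-1,0,0],"yaw": 0,"claw": 1},{"xyz": [-1,0,0],"yaw": 0,"claw": 1},{"xyz": [-1,0,0],"yaw": 0,"claw": 1}])

```text
time_s: 20.95
tcp_pos: [0.4749, -0.2037, 0.1761]
tcp_rot: [[-0.062, 0.998, -0.001], [0.998, 0.062, 0.001], [0.001, -0.001, -1.0]]
contact_force: [-0.9, -0.8, -3.9]
grip_width: 0.579
finger_force: 63.9
```

Emit:
carry_out(targets=[{"xyz": [-0.06,0,0.05],"yaw": 0,"claw": 1},{"xyz": [-0.06,0,0.2],"yaw": 0,"claw": 1},{"xyz": [-0.06,0,0.35],"yaw": 0,"claw": 1},{"xyz": [-0.06,0,0.43],"yaw": 0,"claw": 1},{"xyz": [-0.06,0,0.465],"yaw": 0,"claw": 1},{"xyz": [-0.06,0,0.478],"yaw": 0,"claw": 1},{"xyz": [-0.06,0,0.478],"yaw": 0,"claw": 1},{"xyz": [-0.06,0,0.478],"yaw": 0,"claw": 0.3},{"xyz": [-0.06,0,0.478],"yaw": 0,"claw": 0.15},{"xyz": [-0.06,0,0.478],"yaw": 0,"claw": 0},{"xyz": [-0.06,0,0.478],"yaw": 0,"claw": 0}])

```text
time_s: 22.05
tcp_pos: [0.4766, -0.2164, 0.081]
tcp_rot: [[-0.063, 0.998, 0.001], [0.998, 0.063, -0.0], [-0.0, 0.001, -1.0]]
contact_force: [1.0, -0.5, -0.5]
grip_width: 0.997
finger_force: 0.0
```

Emit:
carry_out(targets=[{"xyz": [0,0,-0.2],"yaw": 0,"claw": 0},{"xyz": [0,0,-0.4],"yaw": 0,"claw": 0},{"xyz": [0,0,-0.6],"yaw": 0.01,"claw": 0},{"xyz": [0.2,0,-0.65],"yaw": 0.02,"claw": 0},{"xyz": [0.45,0,-0.65],"yaw": 0.02,"claw": 0},{"xyz": [0.7,0.05,-0.65],"yaw": 0.02,"claw": 0},{"xyz": [1,0.1,-0.65],"yaw": 0.02,"claw": 0}])

```text
time_s: 22.75
tcp_pos: [0.4826, -0.0257, 0.2112]
tcp_rot: [[-0.03, 1.0, 0.001], [1.0, 0.03, -0.0], [-0.0, 0.001, -1.0]]
contact_force: [2.0, -0.8, 0.0]
grip_width: 0.999
finger_force: 0.0
```

Emit:
carry_out(targets=[{"xyz": [0.25,0.05,-0.05],"yaw": 0,"claw": 0},{"xyz": [0.5,0.1,-0.1],"yaw": 0,"claw": 0},{"xyz": [0.75,0.15,-0.1],"yaw": 0,"claw": 0},{"xyz": [1,0.2,-0.1],"yaw": 0,"claw": 0}])

```text
time_s: 23.15
tcp_pos: [0.5156, 0.1704, 0.2313]
tcp_rot: [[-0.031, 1.0, 0.001], [1.0, 0.031, 0.0], [0.0, 0.001, -1.0]]
contact_force: [1.1, -0.3, -0.1]
grip_width: 0.999
finger_force: 0.0
```

Emit:
carry_out(targets=[{"xyz": [0.25,0,0],"yaw": 0,"claw": 0},{"xyz": [0.5,0.05,0],"yaw": 0,"claw": 0},{"xyz": [0.75,0.05,0],"yaw": 0,"claw": 0},{"xyz": [0.85,0.05,0],"yaw": 0,"claw": 0},{"xyz": [0.85,0.05,0],"yaw": 0,"claw": 0},{"xyz": [0.85,0.05,0],"yaw": 0,"claw": 0}])

```text
time_s: 23.75
tcp_pos: [0.5197, 0.3384, 0.2304]
tcp_rot: [[-0.032, 0.999, -0.0], [0.999, 0.032, -0.001], [-0.001, -0.0, -1.0]]
contact_force: [0.5, 0.1, -1.6]
grip_width: 0.998
finger_force: 0.0
```

```bash
python3 - <<'E'
from h import *
s=monitor.sense();print(s["tcp_pos"],s["tcp_rot"][:,1])
d=snap("wrist","w9");P=cloud(d)
show(d,dict(cpu=(.019,.003),slots=(.024,.0025)),(.4,.72,-.1,.12))
m=(P[...,2]>.022)&(P[...,2]<.054)&(P[...,0]>.455)&(P[...,0]<.578)&(P[...,1]>.23)&(P[...,1]<.388)
k,l,st,_=cv2.connectedComponentsWithStats(m.astype(np.uint8)); i=1+np.argmax(st[1:,4]);Q=P[l==i]
print("hs",st[i,4],np.percentile(Q[:,2],95),rectxy(Q))
m=(P[...,2]>.042)&(P[...,2]<.056)&(P[...,0]>.455)&(P[...,0]<.578)&(P[...,1]>.23)&(P[...,1]<.388);print(m.sum(),rectxy(P[m]))
E
```

```text
[0.5197178  0.33841473 0.23041766] [ 9.99474027e-01  3.24264501e-02 -4.40498450e-04]
hs 291 0.04950427205614791 (array([480.9, 318.2]), array([ 1.6, 99.7]), 3.94)
1173 (array([510.2, 319.9]), array([ 60. , 100.5]), 4.08)
```

View pics/w9.png

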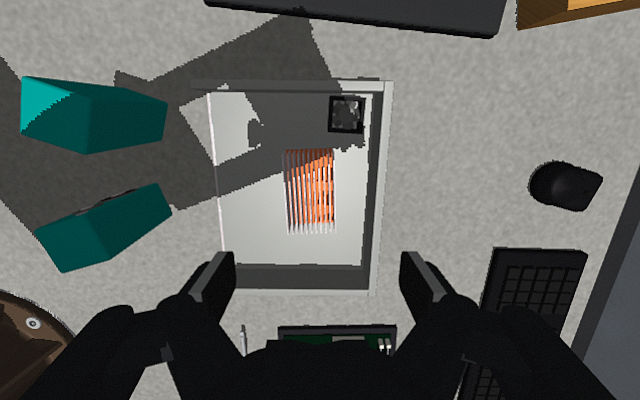

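The front row is empty; the heat sink lies free at (311,191), the fan at (346,114), and the fingers have room on both long sides.

Emit:
carry_out(targets=[{"xyz": [-0.091,-0.05,0.2],"yaw": -0.024,"claw": 0},{"xyz": [-0.091,-0.05,0.4],"yaw": -0.024,"claw": 0},{"xyz": [-0.091,-0.05,0.55],"yaw": -0.024,"claw": 0},{"xyz": [-0.091,-0.05,0.55],"yaw": -0.024,"claw": 0},{"xyz": [-0.091,-0.05,0.55],"yaw": -0.024,"claw": 0},{"xyz": [-0.091,-0.05,0.55],"yaw": -0.024,"claw": 0}])

```text
time_s: 24.4
tcp_pos: [0.5118, 0.32, 0.1226]
tcp_rot: [[-0.068, 0.998, 0.002], [0.998, 0.068, 0.001], [0.001, 0.002, -1.0]]
contact_force: [0.2, -0.1, 0.1]
grip_width: 0.998
finger_force: 0.0
```

```bash
python3 - <<'E'
from h import *
for i in range(3):
    d=snap("wrist","w10_%d"%i);P=cloud(d)
    s=monitor.sense();print(s["tcp_pos"].round(4),s["tcp_rot"][:,1].round(4))
    m=(P[...,2]>.044)&(P[...,2]<.056)&(P[...,0]>.455)&(P[...,0]<.578)&(P[...,1]>.23)&(P[...,1]<.388);print(m.sum(),rectxy(P[m]))
E
```

```text
[0.5118 0.3202 0.1227] [0.9976 0.0685 0.0026]
2539 (array([510.7, 319.9]), array([ 60.9, 100.2]), 4.11)
[0.5117 0.3202 0.1225] [0.9976 0.0687 0.0025]
2544 (array([510.6, 319.8]), array([ 60.8, 100.4]), 4.14)
[0.5115 0.3202 0.1223] [0.9976 0.0688 0.0022]
2489 (array([510.7, 319.9]), array([ 61. , 100.2]), 4.04)
```

Emit:
carry_out(targets=[{"xyz": [0,-0.004,0.2],"yaw": -0.002,"claw": 0},{"xyz": [0,-0.004,0.4],"yaw": -0.002,"claw": 0},{"xyz": [0,-0.004,0.5],"yaw": -0.002,"claw": 0},{"xyz": [0,-0.004,0.55],"yaw": -0.002,"claw": 0},{"xyz": [0,-0.004,0.55],"yaw": -0.002,"claw": 0},{"xyz": [0,-0.004,0.55],"yaw": -0.002,"claw": 0.15},{"xyz": [0,-0.004,0.55],"yaw": -0.002,"claw": 0.22},{"xyz": [0,-0.004,0.55],"yaw": -0.002,"claw": 0.27},{"xyz": [0,-0.004,0.55],"yaw": -0.002,"claw": 0.32},{"xyz": [0,-0.004,0.55],"yaw": -0.002,"claw": 0.5},{"xyz": [0,-0.004,0.55],"yaw": -0.002,"claw": 1},{"xyz": [0,-0.004,0.55],"yaw": -0.002,"claw": 1}])

```text
time_s: 25.75
tcp_pos: [0.5106, 0.3202, 0.0121]
tcp_rot: [[-0.072, 0.997, 0.002], [0.997, 0.072, 0.001], [0.001, 0.002, -1.0]]
contact_force: [-1.9, -0.3, 13.0]
grip_width: 0.694
finger_force: 64.3
```

Emit:
carry_out(targets=[{"xyz": [0,0,-0.05],"yaw": 0,"claw": 1},{"xyz": [0,0,-0.2],"yaw": 0,"claw": 1},{"xyz": [0,0,-0.35],"yaw": 0,"claw": 1},{"xyz": [0,0,-0.5],"yaw": 0,"claw": 1},{"xyz": [0,0,-0.7],"yaw": 0,"claw": 1},{"xyz": [-0.1,0,-0.85],"yaw": 0,"claw": 1},{"xyz": [-0.25,0,-1],"yaw": 0,"claw": 1},{"xyz": [-0.4,0.05,-1],"yaw": 0,"claw": 1},{"xyz": [-0.6,0.1,-1],"yaw": 0,"claw": 1},{"xyz": [-0.8,0.15,-1],"yaw": 0,"claw": 1},{"xyz": [-0.8,0.15,-1],"yaw": 0,"claw": 1},{"xyz": [-0.8,0.15,-1],"yaw": 0,"claw": 1}])

```text
time_s: 26.95
tcp_pos: [0.5513, 0.1615, 0.2113]
tcp_rot: [[-0.07, 0.998, 0.0], [0.998, 0.07, 0.0], [0.0, 0.0, -1.0]]
contact_force: [0.2, 0.0, -2.8]
grip_width: 0.693
finger_force: 66.3
```

```bash
cat > b.py <<'E'
from h import *
def board(d):
    P=cloud(d); c=d["color"].astype(int); hsv=cv2.cvtColor(d["color"],cv2.COLOR_RGB2HSV)
    # lid: pale, at z .019
    m=((abs(P[...,2]-.0185)<.004)&(hsv[...,1]<70)&(hsv[...,2]>120)&(abs(P[...,0]-.56)<.04)&(abs(P[...,1])<.04)).astype(np.uint8)
    k=max(cv2.findContours(m,cv2.RETR_EXTERNAL,cv2.CHAIN_APPROX_NONE)[0],key=cv2.contourArea)[:,0]
    print("lid",m.sum(),rectxy(plane(d,k,.019)))
    m=(abs(P[...,2]-.024)<.003)&(P[...,0]>.61)&(P[...,0]<.67)&(abs(P[...,1])<.12)
    if m.sum()>20: print("slots",m.sum(),rectxy(P[m]))
    m=(P[...,2]>.005)&(P[...,2]<.05)&(P[...,0]>.45)&(P[...,0]<.68)&(abs(P[...,1])<.13); print("board",rectxy(P[m]))
E
python3 - <<'E'
from b import *
s=monitor.sense();print(s["tcp_pos"].round(4),s["tcp_rot"][:,1].round(4),s["finger_force"])
d=snap("wrist","w11");board(d);board(load("w1"))
E
```

```text
[0.5513 0.1615 0.2113] [9.976e-01 6.990e-02 1.000e-04] 66.34634971618652Traceback (most recent call last):
  File "<stdin>", line 3, in <module>
  File "b.py", line 6, in board
    k=max(cv2.findContours(m,cv2.RETR_EXTERNAL,cv2.CHAIN_APPROX_NONE)[0],key=cv2.contourArea)[:,0]
      ~~~^^^^^^^^^^^^^^^^^^^^^^^^^^^^^^^^^^^^^^^^^^^^^^^^^^^^^^^^^^^^^^^^^^^^^^^^^^^^^^^^^^^^
ValueError: max() iterable argument is empty
```

View pics/w11.png

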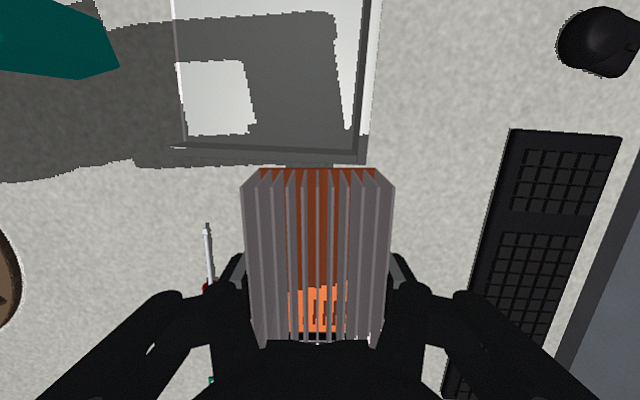

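The held heat sink (columns 245-390) hides the board; the earlier wrist views and the top views must serve for it.

```bash
python3 - <<'E'
from b import *
for f in("w1","w2","w6","top1"):
    d=load(f)
    try: print(f); board(d)
    except Exception as e: print(e)
for f,z in(("top1",.019),("side0",.019),("w1",.019),("w2",.019)):
    d=load(f)
    if "M" not in d:
        M=np.eye(4);R=cv2.Rodrigues(d["rvec"])[0];M[:3,:3]=R.T;M[:3,3]=-R.T@np.ravel(d["tvec"]);d["M"]=M
    v,u=np.mgrid[:400,:640];W=plane(d,np.c_[u.ravel(),v.ravel()],z).reshape(400,640,3)
    hsv=cv2.cvtColor(d["color"],cv2.COLOR_RGB2HSV)
    m=((hsv[...,1]<60)&(hsv[...,2]>140)&(np.hypot(W[...,0]-.561,W[...,1]+.002)<.035)).astype(np.uint8)
    k,l,st,c=cv2.connectedComponentsWithStats(m);i=1+np.argmax(st[1:,4])
    print(f,st[i],plane(d,[c[i]],z)[0].round(4),rectxy(W[l==i]))
E
```

```text
w1
lid 313 (array([561.5,  -5.2]), array([47.6, 43.7]), 0.46)
slots 37 (array([637.7,   1.1]), array([ 16.3, 150.6]), 3.08)
board (array([564. ,  -6.8]), array([192.4, 195. ]), 2.89)
w2
lid 316 (array([562.5,  -3.8]), array([37.6, 45.7]), 9.47)
board (array([550.5,  21.9]), array([167.6, 135.2]), 3.38)
w6
max() iterable argument is empty
top1
lid 205 (array([562.1,  -4. ]), array([52.4, 45. ]), 88.66)
slots 95 (array([635.5,   2.2]), array([ 18.7, 147.1]), 3.66)
board (array([5.644e+02, 2.000e-01]), array([257.3, 229.3]), 89.48)
top1 [314 163  18  15 226] [ 0.561  -0.0033  0.019 ] (array([561. ,  -2.8]), array([40.3, 51.4]), 3.17)
side0 [334 190  24  13 167] [ 0.5603 -0.0048  0.019 ] (array([561. ,  -4.7]), array([42.4, 49.6]), 1.42)
w1 [346 314  22  17 295] [ 0.5606 -0.0051  0.019 ] (array([561.5,  -5.2]), array([47.7, 43.7]), 0.46)
w2 [364 335  23  18 270] [0.5645 0.0006 0.019 ] (array([562.5,  -4.1]), array([37.6, 45.1]), 9.47)
```

Emit:
carry_out(targets=[{"xyz": [-0.2,0,-0.05],"yaw": 0,"claw": 1},{"xyz": [-0.4,0,-0.1],"yaw": 0,"claw": 1},{"xyz": [-0.6,0,-0.15],"yaw": 0,"claw": 1},{"xyz": [-0.8,0,-0.15],"yaw": 0,"claw": 1},{"xyz": [-0.95,-0.04,-0.15],"yaw": 0,"claw": 1}])

```text
time_s: 27.5
tcp_pos: [0.5577, -0.0285, 0.2413]
tcp_rot: [[-0.073, 0.997, 0.001], [0.997, 0.073, -0.0], [-0.0, 0.001, -1.0]]
contact_force: [0.7, 0.1, -4.1]
grip_width: 0.688
finger_force: 66.4
```

Emit:
carry_out(targets=[{"xyz": [-0.2,0,0],"yaw": 0,"claw": 1},{"xyz": [-0.4,0,0],"yaw": 0,"claw": 1},{"xyz": [-0.6,0,0],"yaw": 0,"claw": 1},{"xyz": [-0.6,0,0],"yaw": 0,"claw": 1},{"xyz": [-0.6,0,0],"yaw": 0,"claw": 1},{"xyz": [-0.6,0,0],"yaw": 0,"claw": 1}])

```text
time_s: 28.1
tcp_pos: [0.5655, -0.1459, 0.2406]
tcp_rot: [[-0.073, 0.997, -0.0], [0.997, 0.073, 0.0], [0.001, -0.0, -1.0]]
contact_force: [0.2, 0.2, -2.7]
grip_width: 0.693
finger_force: 66.4
```

```bash
cat >> b.py <<'E'
def lid(d,c0=(.561,-.004)):
    v,u=np.mgrid[:400,:640];W=plane(d,np.c_[u.ravel(),v.ravel()],.019).reshape(400,640,3)
    hsv=cv2.cvtColor(d["color"],cv2.COLOR_RGB2HSV)
    m=((hsv[...,1]<60)&(hsv[...,2]>130)&(np.hypot(W[...,0]-c0[0],W[...,1]-c0[1])<.035)).astype(np.uint8)
    k,l,st,c=cv2.connectedComponentsWithStats(m);i=1+np.argmax(st[1:,4])
    print("lid",st[i],plane(d,[c[i]],.019)[0].round(4),rectxy(W[l==i]))
E
python3 - <<'E'
from b import *
for i in range(2):
    d=snap("wrist","w12_%d"%i)
    s=monitor.sense();print(s["tcp_pos"].round(4),s["tcp_rot"][:,1].round(4))
    lid(d);board(d)
E
```

```text
[ 0.5656 -0.1458  0.2407] [ 9.973e-01  7.360e-02 -2.000e-04]
lid [ 307   34   32   37 1107] [ 0.5605 -0.0038  0.019 ] (array([560.6,  -4.1]), array([35.6, 37.2]), 3.22)
lid 1310 (array([560.1,  -4.2]), array([37.1, 37.1]), 2.61)
slots 53 (array([645.5, -37.5]), array([73.4, 16.9]), 82.12)
board (array([564.6, -23.7]), array([191.7, 155.3]), 3.19)
[ 0.5657 -0.1459  0.2407] [ 9.973e-01  7.380e-02 -2.000e-04]
lid [ 307   35   32   36 1105] [ 0.5605 -0.0039  0.019 ] (array([560.8,  -4.3]), array([35.5, 36.7]), 3.64)
lid 1307 (array([560.8,  -4.3]), array([36. , 36.5]), 4.25)
slots 53 (array([639. , -34.1]), array([16.4, 78.4]), 3.32)
board (array([564.6, -23.6]), array([191.6, 155.6]), 3.13)
```

View pics/w12_0.png

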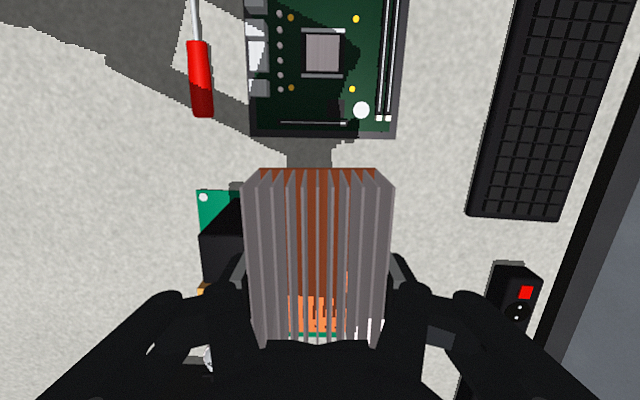

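The board is now in view: lid at (323,53), memory slots near (385,50), screwdriver at (200,75). The held heat sink sits square in the fingers.

Emit:
carry_out(targets=[{"xyz": [0.15,0.007,0],"yaw": 0.0125,"claw": 1},{"xyz": [0.35,0.014,0],"yaw": 0.0125,"claw": 1},{"xyz": [0.55,0.02,0],"yaw": 0.0125,"claw": 1},{"xyz": [0.71,0.027,0],"yaw": 0.0125,"claw": 1},{"xyz": [0.71,0.027,0.2],"yaw": 0.0125,"claw": 1},{"xyz": [0.71,0.027,0.4],"yaw": 0.0125,"claw": 1},{"xyz": [0.71,0.027,0.6],"yaw": 0.0125,"claw": 1},{"xyz": [0.71,0.027,0.8],"yaw": 0.0125,"claw": 1},{"xyz": [0.71,0.027,0.9],"yaw": 0.0125,"claw": 1},{"xyz": [0.71,0.027,0.9],"yaw": 0.0125,"claw": 1},{"xyz": [0.71,0.027,0.9],"yaw": 0.0125,"claw": 1},{"xyz": [0.71,0.027,0.9],"yaw": 0.0125,"claw": 1}])

```text
time_s: 29.4
tcp_pos: [0.5619, -0.005, 0.0622]
tcp_rot: [[-0.053, 0.999, 0.002], [0.999, 0.053, -0.0], [-0.0, 0.002, -1.0]]
contact_force: [-0.5, 0.4, -3.4]
grip_width: 0.693
finger_force: 66.2
```

```bash
python3 - <<'E'
from h import *
for i in range(3):
    d=snap("wrist"); s=monitor.sense();print(s["tcp_pos"].round(4),s["tcp_rot"][:,1].round(4),s["contact_force"].round(1))
E
```

```text
[ 0.5619 -0.0052  0.0623] [0.9986 0.0528 0.0026] [-0.3 -0.2 -3.3]
[ 0.5618 -0.0052  0.0622] [0.9986 0.0527 0.0025] [ 0.2  0.4 -4.1]
[ 0.5617 -0.0053  0.062 ] [0.9986 0.0525 0.0022] [ 0.4 -0.5 -3.8]
```

Emit:
carry_out(targets=[{"xyz": [0.005,-0.005,0.05],"yaw": 0,"claw": 1},{"xyz": [0.005,-0.005,0.1],"yaw": 0,"claw": 1},{"xyz": [0.005,-0.005,0.14],"yaw": 0,"claw": 1},{"xyz": [0.005,-0.005,0.17],"yaw": 0,"claw": 1},{"xyz": [0.005,-0.005,0.185],"yaw": 0,"claw": 1},{"xyz": [0.005,-0.005,0.195],"yaw": 0,"claw": 1},{"xyz": [0.005,-0.005,0.195],"yaw": 0,"claw": 1},{"xyz": [0.005,-0.005,0.195],"yaw": 0,"claw": 1}])

```text
time_s: 30.35
tcp_pos: [0.5599, -0.0044, 0.0219]
tcp_rot: [[-0.052, 0.999, 0.0], [0.999, 0.052, -0.0], [-0.0, 0.0, -1.0]]
contact_force: [0.5, -0.7, -3.1]
grip_width: 0.697
finger_force: 66.4
```

Emit:
carry_out(targets=[{"xyz": [0,0,0.005],"yaw": 0,"claw": 1},{"xyz": [0,0,0.005],"yaw": 0,"claw": 1},{"xyz": [0,0,0.005],"yaw": 0,"claw": 1}])

```text
time_s: 30.65
tcp_pos: [0.5601, -0.0044, 0.0211]
tcp_rot: [[-0.052, 0.999, 0.001], [0.999, 0.052, -0.0], [-0.0, 0.001, -1.0]]
contact_force: [-1.3, -0.2, 5.9]
grip_width: 0.696
finger_force: 67.2
```

Emit:
carry_out(targets=[{"xyz": [0,0,0.002],"yaw": 0,"claw": 1},{"xyz": [0,0,0.002],"yaw": 0,"claw": 1},{"xyz": [0,0,0.002],"yaw": 0,"claw": 1}])

```text
time_s: 30.95
tcp_pos: [0.5601, -0.0044, 0.0211]
tcp_rot: [[-0.052, 0.999, 0.001], [0.999, 0.052, -0.0], [-0.0, 0.001, -1.0]]
contact_force: [-3.2, -0.1, 15.2]
grip_width: 0.691
finger_force: 68.7
```

Emit:
carry_out(targets=[{"xyz": [0,0,-0.004],"yaw": 0,"claw": 1},{"xyz": [0,0,-0.004],"yaw": 0,"claw": 0.25},{"xyz": [0,0,-0.004],"yaw": 0,"claw": 0.15},{"xyz": [0,0,-0.004],"yaw": 0,"claw": 0},{"xyz": [0,0,-0.004],"yaw": 0,"claw": 0},{"xyz": [0,0,-0.1],"yaw": 0,"claw": 0},{"xyz": [0,0,-0.3],"yaw": 0,"claw": 0},{"xyz": [0,0,-0.5],"yaw": 0,"claw": 0},{"xyz": [0,0,-0.7],"yaw": 0,"claw": 0},{"xyz": [0,0,-0.9],"yaw": 0,"claw": 0},{"xyz": [-0.1,0,-0.9],"yaw": 0,"claw": 0},{"xyz": [-0.1,0,-0.9],"yaw": 0,"claw": 0}])

```text
time_s: 32.15
tcp_pos: [0.5616, -0.0257, 0.2017]
tcp_rot: [[-0.052, 0.999, 0.003], [0.999, 0.052, -0.001], [-0.001, 0.003, -1.0]]
contact_force: [-0.3, 0.9, -0.4]
grip_width: 0.998
finger_force: 0.0
```

```bash
python3 - <<'E'
from b import *
for i in range(3):
    d=snap("wrist","w13_%d"%i);P=cloud(d)
    s=monitor.sense();print(s["tcp_pos"].round(4),s["tcp_rot"][:,1].round(4))
    m=(P[...,2]>.05)&(P[...,2]<.066)&(abs(P[...,0]-.56)<.05)&(abs(P[...,1])<.075);print("hs",m.sum(),np.median(P[m][:,2]),rectxy(P[m]))
    m=(P[...,2]>.005)&(P[...,2]<.045)&(P[...,0]>.45)&(P[...,0]<.68)&(abs(P[...,1])<.13); print("board",rectxy(P[m]))
    m=(abs(P[...,2]-.024)<.003)&(P[...,0]>.61)&(P[...,0]<.67)&(abs(P[...,1])<.12);print("slots",m.sum(),rectxy(P[m]))
E
```

```text
[ 0.5609 -0.025   0.2007] [9.987e-01 5.130e-02 8.000e-04]
hs 1742 0.05775507680941727 (array([559.3,  -5.1]), array([61. , 99.7]), 2.9)
board (array([563.9,  -6.9]), array([191.8, 190.2]), 3.09)
slots 124 (array([637.6,   0.8]), array([ 17.1, 147.6]), 3.28)
[ 0.5605 -0.0245  0.2   ] [ 9.987e-01  5.160e-02 -5.000e-04]
hs 1777 0.057729210096884254 (array([559.4,  -5.1]), array([61. , 99.5]), 2.99)
board (array([563.8,  -6.7]), array([191.6, 190.5]), 3.14)
slots 125 (array([6.377e+02, 6.000e-01]), array([ 17.3, 147.6]), 3.43)
[ 0.5603 -0.0242  0.1997] [ 0.9987  0.0519 -0.0011]
hs 1697 0.057657594982124916 (array([559.3,  -4.7]), array([ 61., 100.]), 2.95)
board (array([563.9,  -6.2]), array([191.9, 189.6]), 3.11)
slots 137 (array([6.375e+02, 2.000e-01]), array([ 17.4, 147.5]), 3.15)
```

View pics/w13_0.png

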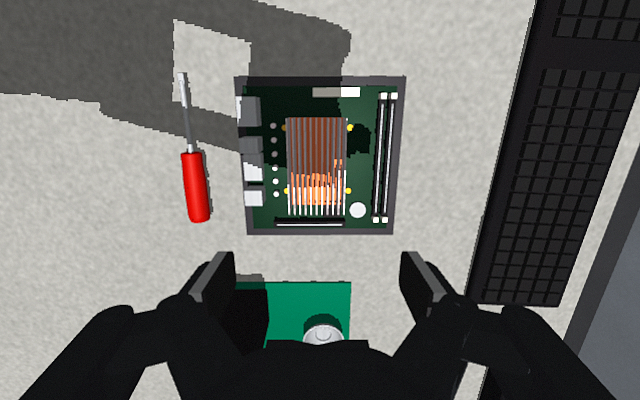

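The heat sink lies on the processor at (316,165), parallel to the slots at (385,160); the screwdriver (193,150) and dish are untouched. It sits within about 2 mm of centre.

Emit:
carry_out(targets=[{"xyz": [-0.2,-0.1,0],"yaw": -0.0067,"claw": 0},{"xyz": [-0.4,-0.2,0],"yaw": -0.0067,"claw": 0},{"xyz": [-0.6,-0.3,0],"yaw": -0.0067,"claw": 0},{"xyz": [-0.8,-0.4,0],"yaw": -0.0067,"claw": 0},{"xyz": [-0.927,-0.474,0],"yaw": -0.0067,"claw": 0},{"xyz": [-0.927,-0.474,0],"yaw": -0.0067,"claw": 0},{"xyz": [-0.927,-0.474,0],"yaw": -0.0067,"claw": 0},{"xyz": [-0.927,-0.474,0],"yaw": -0.0067,"claw": 0}])

```text
time_s: 33.1
tcp_pos: [0.476, -0.2135, 0.1998]
tcp_rot: [[-0.063, 0.998, -0.001], [0.998, 0.063, 0.001], [0.001, -0.001, -1.0]]
contact_force: [0.6, 0.2, -0.1]
grip_width: 1.001
finger_force: 0.0
```

```bash
python3 - <<'E'
from h import *
for i in range(3):
    d=snap("wrist","w14_%d"%i)
    s=monitor.sense();print(s["tcp_pos"].round(4),s["tcp_rot"][:,1].round(4))
    print("speaker",*fitbox(d,.131,.004,(.42,.53,-.253,-.16)))
    print("carton",*fitbox(d,.123,.003,(.42,.53,-.325,-.253)))
E
```

```text
[ 0.4762 -0.2135  0.2   ] [ 9.979e-01  6.400e-02 -4.000e-04]
speaker [ 475.98 -216.41   48.95   54.89    3.61] [ 0.02  0.04 -0.12  0.06]
carton [ 467.54 -284.76   48.21   56.25    1.26] [ 1.09 -0.23 -0.42 -0.44]
[ 0.4762 -0.2135  0.2001] [ 9.979e-01  6.430e-02 -3.000e-04]
speaker [ 476.01 -216.46   48.94   54.81    3.87] [ 0.18  0.01 -0.16 -0.03]
carton [ 467.66 -284.85   48.08   56.21    1.44] [ 1.14 -0.2  -0.33 -0.6 ]
[ 0.4763 -0.2135  0.2001] [ 9.979e-01  6.440e-02 -2.000e-04]
speaker [ 475.98 -216.52   48.91   54.8     3.74] [-0.24  0.22  0.19 -0.17]
carton [ 467.67 -284.83   48.02   56.24    1.52] [ 0.97 -0.26 -0.27 -0.38]
```

Emit:
carry_out(targets=[{"xyz": [-0.015,-0.002,0.2],"yaw": 0,"claw": 0},{"xyz": [-0.015,-0.002,0.4],"yaw": 0,"claw": 0},{"xyz": [-0.015,-0.002,0.53],"yaw": 0,"claw": 0},{"xyz": [-0.015,-0.002,0.6],"yaw": 0,"claw": 0},{"xyz": [-0.015,-0.002,0.6],"yaw": 0,"claw": 0},{"xyz": [-0.015,-0.002,0.6],"yaw": 0,"claw": 0.3},{"xyz": [-0.015,-0.002,0.6],"yaw": 0,"claw": 0.35},{"xyz": [-0.015,-0.002,0.6],"yaw": 0,"claw": 0.4},{"xyz": [-0.015,-0.002,0.6],"yaw": 0,"claw": 0.45},{"xyz": [-0.015,-0.002,0.6],"yaw": 0,"claw": 0.6},{"xyz": [-0.015,-0.002,0.6],"yaw": 0,"claw": 1},{"xyz": [-0.015,-0.002,0.6],"yaw": 0,"claw": 1}])

```text
time_s: 34.45
tcp_pos: [0.4764, -0.2178, 0.0814]
tcp_rot: [[-0.063, 0.998, 0.002], [0.998, 0.063, -0.001], [-0.001, 0.002, -1.0]]
contact_force: [0.8, 1.3, 8.1]
grip_width: 0.578
finger_force: 60.8
```

Emit:
carry_out(targets=[{"xyz": [0,0,-0.05],"yaw": 0,"claw": 1},{"xyz": [0,0,-0.2],"yaw": 0,"claw": 1},{"xyz": [0,0,-0.35],"yaw": 0,"claw": 1},{"xyz": [0,0,-0.5],"yaw": 0,"claw": 1},{"xyz": [0.1,0,-0.5],"yaw": 0,"claw": 1},{"xyz": [0.25,0,-0.5],"yaw": 0,"claw": 1},{"xyz": [0.4,0,-0.5],"yaw": 0,"claw": 1},{"xyz": [0.6,0,-0.5],"yaw": 0,"claw": 1},{"xyz": [0.8,0,-0.5],"yaw": 0,"claw": 1},{"xyz": [1,0,-0.5],"yaw": 0,"claw": 1}])

```text
time_s: 35.45
tcp_pos: [0.4626, -0.0166, 0.1811]
tcp_rot: [[-0.062, 0.998, 0.001], [0.998, 0.062, -0.0], [-0.0, 0.001, -1.0]]
contact_force: [0.3, 0.1, -2.8]
grip_width: 0.579
finger_force: 64.0
```

Emit:
carry_out(targets=[{"xyz": [0.2,0,0],"yaw": 0,"claw": 1},{"xyz": [0.4,0,0],"yaw": 0,"claw": 1},{"xyz": [0.6,0,0],"yaw": 0,"claw": 1},{"xyz": [0.8,0,0],"yaw": 0,"claw": 1},{"xyz": [1,0,0],"yaw": 0,"claw": 1}])

```text
time_s: 35.95
tcp_pos: [0.45, 0.1833, 0.1812]
tcp_rot: [[-0.063, 0.998, 0.001], [0.998, 0.063, 0.0], [0.0, 0.001, -1.0]]
contact_force: [2.1, -0.9, -3.3]
grip_width: 0.575
finger_force: 64.0
```

Emit:
carry_out(targets=[{"xyz": [0.2,0,0],"yaw": 0,"claw": 1},{"xyz": [0.4,0,0],"yaw": 0,"claw": 1},{"xyz": [0.6,0,0],"yaw": 0,"claw": 1},{"xyz": [0.8,0,0],"yaw": 0,"claw": 1},{"xyz": [0.95,0,0],"yaw": 0,"claw": 1},{"xyz": [1,0,0],"yaw": 0,"claw": 1},{"xyz": [1,0,0],"yaw": 0,"claw": 1},{"xyz": [1,0,0],"yaw": 0,"claw": 1}])

```text
time_s: 36.75
tcp_pos: [0.4376, 0.3805, 0.1805]
tcp_rot: [[-0.063, 0.998, -0.0], [0.998, 0.063, -0.001], [-0.001, -0.0, -1.0]]
contact_force: [0.7, -0.8, -3.9]
grip_width: 0.582
finger_force: 64.0
```

```bash
python3 - <<'E'
from h import *
for i in range(3):
    d=snap("wrist"); s=monitor.sense();print(s["tcp_pos"].round(4),s["tcp_rot"][:,1].round(4),s["contact_force"].round(1))
E
```

```text
[0.4377 0.3802 0.1805] [ 9.98e-01  6.25e-02 -4.00e-04] [ 0.1 -0.3 -3.4]
[0.4379 0.3801 0.1805] [ 9.981e-01  6.210e-02 -3.000e-04] [ 0.4 -0.9 -3.6]
[0.438  0.3801 0.1805] [ 9.981e-01  6.190e-02 -2.000e-04] [ 0.5  0.7 -3.9]
```

Emit:
carry_out(targets=[{"xyz": [0.066,0.006,0],"yaw": 0,"claw": 1},{"xyz": [0.066,0.006,0.15],"yaw": 0,"claw": 1},{"xyz": [0.066,0.006,0.3],"yaw": 0,"claw": 1},{"xyz": [0.066,0.006,0.4],"yaw": 0,"claw": 1},{"xyz": [0.066,0.006,0.44],"yaw": 0,"claw": 1},{"xyz": [0.066,0.006,0.46],"yaw": 0,"claw": 1},{"xyz": [0.066,0.006,0.46],"yaw": 0,"claw": 1},{"xyz": [0.066,0.006,0.46],"yaw": 0,"claw": 1}])

```text
time_s: 37.7
tcp_pos: [0.4389, 0.3951, 0.0892]
tcp_rot: [[-0.063, 0.998, 0.001], [0.998, 0.063, 0.001], [0.001, 0.001, -1.0]]
contact_force: [-0.5, 0.4, -4.0]
grip_width: 0.576
finger_force: 63.9
```

Emit:
carry_out(targets=[{"xyz": [0,0,0.006],"yaw": 0,"claw": 1},{"xyz": [0,0,0.006],"yaw": 0,"claw": 1},{"xyz": [0,0,0.006],"yaw": 0,"claw": 0.35},{"xyz": [0,0,0.006],"yaw": 0,"claw": 0.25},{"xyz": [0,0,0.006],"yaw": 0,"claw": 0},{"xyz": [0,0,0.006],"yaw": 0,"claw": 0},{"xyz": [0,0,-0.2],"yaw": 0,"claw": 0},{"xyz": [0,0,-0.4],"yaw": 0,"claw": 0},{"xyz": [-0.1,0,-0.56],"yaw": 0,"claw": 0},{"xyz": [-0.1,0,-0.56],"yaw": 0,"claw": 0},{"xyz": [-0.1,0,-0.56],"yaw": 0,"claw": 0},{"xyz": [-0.1,0,-0.56],"yaw": 0,"claw": 0}])

```text
time_s: 38.9
tcp_pos: [0.4391, 0.3745, 0.1994]
tcp_rot: [[-0.063, 0.998, -0.001], [0.998, 0.063, -0.001], [-0.001, -0.001, -1.0]]
contact_force: [-0.3, -0.9, 0.2]
grip_width: 1.001
finger_force: 0.0
```

```bash
python3 - <<'E'
from h import *
for i in range(3):
    d=snap("wrist","w15_%d"%i)
    s=monitor.sense();print(s["tcp_pos"].round(4),s["tcp_rot"][:,1].round(4))
    print("speaker",*fitbox(d,.138,.004,(.39,.5,.345,.45)))
E
```

```text
[0.439  0.3745 0.1991] [ 0.998   0.063  -0.0015]
speaker [438.17 396.06  48.9   55.21   3.78] [-0.09  0.02  0.03  0.02]
[0.439  0.3745 0.1991] [ 0.998   0.0631 -0.0016]
speaker [438.11 396.03  48.83  55.     3.61] [ 0.06  0.26 -0.44  0.12]
[0.439  0.3745 0.1991] [ 0.998   0.0632 -0.0016]
speaker [438.14 396.1   48.91  55.05   3.67] [-0.25  0.12  0.03  0.1 ]
```

```bash
cat > r.py <<'E'
from h import *
def rel(d):
    """median inner/outer edges of the bay rim near the speaker row: +y side rim (x .42-.56), back rim (y .3-.4)"""
    P=cloud(d);z=abs(P[...,2]-.0595)<.0035
    o=[]
    for ax,lo,hi,a,b in((1,.425,.47,.47,.56),(0,.575,.615,.25,.38)):
        m=z&(P[...,ax]>lo)&(P[...,ax]<hi)&(P[...,1-ax]>a)&(P[...,1-ax]<b);Q=P[m]
        if len(Q)<20: o.append((len(Q),None));continue
        p=np.polyfit(Q[:,1-ax],Q[:,ax],1);o.append((len(Q),(1000*np.polyval(p,.515 if ax else .31)).round(2),np.degrees(p[0]).round(2)))
    return o
E
python3 - <<'E'
from r import *
for f in("w1","w2","w6","w7_0","w7_3","w8_0","w8_2","w15_0","w15_2"):
    d=load(f);print(f,rel(d),fitbox(d,.138,.004,(.39,.5,.345,.45))[0])
E
```

```text
w1 [(344, np.float64(441.93), np.float64(1.2)), (415, np.float64(593.0), np.float64(-1.24))] [438.11 393.93  49.08  55.11   3.55]
w2 [(616, np.float64(441.47), np.float64(1.21)), (681, np.float64(592.58), np.float64(-1.34))] [438.25 393.49  49.16  55.     3.64]
w6 [(1895, np.float64(440.87), np.float64(1.17)), (1833, np.float64(591.76), np.float64(-1.34))] [438.63 392.73  49.15  54.49   3.58]
w7_0 [(1262, np.float64(441.05), np.float64(1.24)), (1306, np.float64(592.05), np.float64(-1.33))] [438.69 393.05  49.54  54.8    3.52]
w7_3 [(1281, np.float64(441.05), np.float64(1.21)), (1317, np.float64(592.0), np.float64(-1.32))] [438.69 393.07  49.47  54.72   3.55]
w8_0 [(963, np.float64(441.66), np.float64(1.24)), (760, np.float64(592.38), np.float64(-1.81))] [438.11 394.19  48.85  55.     3.46]
w8_2 [(966, np.float64(441.64), np.float64(1.26)), (760, np.float64(592.32), np.float64(-1.68))] [438.13 394.32  48.87  54.7    3.95]
w15_0 [(985, np.float64(441.55), np.float64(1.19)), (874, np.float64(592.26), np.float64(-1.68))] [438.17 396.06  48.9   55.21   3.78]
w15_2 [(994, np.float64(441.58), np.float64(1.21)), (869, np.float64(592.23), np.float64(-1.59))] [438.14 396.1   48.91  55.05   3.67]
```

Emit:
carry_out(targets=[{"xyz": [0.1,0,0],"yaw": 0,"claw": 0},{"xyz": [0.1,0,0.2],"yaw": 0,"claw": 0},{"xyz": [0.1,0,0.4],"yaw": 0,"claw": 0},{"xyz": [0.1,0,0.52],"yaw": 0,"claw": 0},{"xyz": [0.1,0,0.566],"yaw": 0,"claw": 0},{"xyz": [0.1,0,0.566],"yaw": 0,"claw": 0.3},{"xyz": [0.1,0,0.566],"yaw": 0,"claw": 0.4},{"xyz": [0.1,0,0.566],"yaw": 0,"claw": 0.5},{"xyz": [0.1,0,0.566],"yaw": 0,"claw": 1},{"xyz": [0.1,0,0.566],"yaw": 0,"claw": 1},{"xyz": [0.1,0,0.55],"yaw": 0,"claw": 1},{"xyz": [0.1,0,0.55],"yaw": 0,"claw": 1}])

```text
time_s: 40.25
tcp_pos: [0.4384, 0.3946, 0.0909]
tcp_rot: [[-0.063, 0.998, 0.0], [0.998, 0.063, 0.0], [0.0, 0.0, -1.0]]
contact_force: [0.2, 1.1, -4.5]
grip_width: 0.578
finger_force: 62.7
```

Emit:
carry_out(targets=[{"xyz": [-0.011,0,0],"yaw": 0,"claw": 1},{"xyz": [-0.011,0,0],"yaw": 0,"claw": 1},{"xyz": [-0.011,0,0.012],"yaw": 0,"claw": 1},{"xyz": [-0.011,0,0.014],"yaw": 0,"claw": 1},{"xyz": [-0.011,0,0.014],"yaw": 0,"claw": 0.35},{"xyz": [-0.011,0,0.014],"yaw": 0,"claw": 0.25},{"xyz": [-0.011,0,0.014],"yaw": 0,"claw": 0},{"xyz": [-0.011,0,0.014],"yaw": 0,"claw": 0},{"xyz": [-0.011,0,-0.2],"yaw": 0,"claw": 0},{"xyz": [-0.011,0,-0.4],"yaw": 0,"claw": 0},{"xyz": [-0.1,0,-0.56],"yaw": 0,"claw": 0},{"xyz": [-0.4,0,-0.56],"yaw": 0,"claw": 0}])

```text
time_s: 41.45
tcp_pos: [0.4451, 0.328, 0.2065]
tcp_rot: [[-0.066, 0.998, 0.007], [0.998, 0.066, 0.005], [0.005, 0.007, -1.0]]
contact_force: [1.7, -0.3, -0.9]
grip_width: 1.0
finger_force: 0.0
```

Emit:
carry_out(targets=[{"xyz": [0,0,0],"yaw": 0.02,"claw": 0},{"xyz": [0,0,0],"yaw": 0.02,"claw": 0}])

```text
time_s: 41.65
tcp_pos: [0.4429, 0.3239, 0.2027]
tcp_rot: [[-0.029, 1.0, 0.001], [1.0, 0.029, 0.0], [0.0, 0.001, -1.0]]
contact_force: [0.4, 0.3, 1.2]
grip_width: 1.0
finger_force: 0.0
```

```bash
python3 - <<'E'
from r import *
for i in range(2):
    d=snap("wrist","w16_%d"%i)
    s=monitor.sense();print(s["tcp_pos"].round(4),s["tcp_rot"][:,1].round(4))
    print(rel(d),fitbox(d,.138,.004,(.39,.5,.345,.45))[0])
E
```

```text
[0.4429 0.3246 0.2025] [9.995e-01 3.130e-02 4.000e-04]
[(1174, np.float64(441.19), np.float64(0.92)), (1222, np.float64(592.04), np.float64(-1.31))] [437.95 392.25  49.27  54.74   3.58]
[0.4428 0.3251 0.2023] [9.995e-01 3.220e-02 2.000e-04]
[(1172, np.float64(441.15), np.float64(1.04)), (1227, np.float64(592.02), np.float64(-1.3))] [438.09 392.3   49.59  54.77   3.37]
```

Emit:
carry_out(targets=[{"xyz": [-0.25,0,0],"yaw": 0.0115,"claw": 0},{"xyz": [-0.5,0,0],"yaw": 0.0115,"claw": 0},{"xyz": [-0.75,0,0],"yaw": 0.0115,"claw": 0},{"xyz": [-1,0,0],"yaw": 0.0115,"claw": 0}])

```text
time_s: 42.15
tcp_pos: [0.4489, 0.124, 0.202]
tcp_rot: [[-0.016, 1.0, -0.0], [1.0, 0.016, 0.0], [0.0, -0.0, -1.0]]
contact_force: [-0.0, 0.2, 0.1]
grip_width: 1.001
finger_force: 0.0
```

Emit:
carry_out(targets=[{"xyz": [-0.25,0,0],"yaw": 0,"claw": 0},{"xyz": [-0.5,0.02,0],"yaw": 0,"claw": 0},{"xyz": [-0.75,0.04,0],"yaw": 0,"claw": 0},{"xyz": [-1,0.06,0],"yaw": 0,"claw": 0}])

```text
time_s: 42.55
tcp_pos: [0.464, -0.076, 0.2022]
tcp_rot: [[-0.015, 1.0, 0.0], [1.0, 0.015, 0.0], [0.0, 0.0, -1.0]]
contact_force: [1.5, 0.5, 0.2]
grip_width: 0.999
finger_force: 0.0
```

Emit:
carry_out(targets=[{"xyz": [-0.25,0,0],"yaw": 0,"claw": 0},{"xyz": [-0.5,0,0],"yaw": 0,"claw": 0},{"xyz": [-0.75,0,0],"yaw": 0,"claw": 0},{"xyz": [-1,0,0],"yaw": 0,"claw": 0},{"xyz": [-1,0,0],"yaw": 0,"claw": 0},{"xyz": [-1,0,0],"yaw": 0,"claw": 0},{"xyz": [-1,0,0],"yaw": 0,"claw": 0}])

```text
time_s: 43.25
tcp_pos: [0.4665, -0.2735, 0.2019]
tcp_rot: [[-0.015, 1.0, -0.001], [1.0, 0.015, 0.001], [0.001, -0.001, -1.0]]
contact_force: [0.3, 0.9, -0.1]
grip_width: 1.003
finger_force: 0.0
```

```bash
python3 - <<'E'
from h import *
for i in range(3):
    d=snap("wrist","w17_%d"%i)
    s=monitor.sense();print(s["tcp_pos"].round(4),s["tcp_rot"][:,1].round(4))
    print("carton",*fitbox(d,.123,.003,(.42,.53,-.33,-.24)))
E
```

```text
[ 0.4665 -0.2732  0.202 ] [ 9.999e-01  1.520e-02 -6.000e-04]
carton [ 467.41 -285.65   48.02   56.13    1.14] [ 0.27 -0.   -0.09 -0.18]
[ 0.4666 -0.2732  0.2022] [ 9.999e-01  1.550e-02 -4.000e-04]
carton [ 467.43 -285.6    48.16   55.98    1.  ] [ 0.34 -0.22  0.09 -0.22]
[ 0.4666 -0.2733  0.2023] [ 9.999e-01  1.550e-02 -2.000e-04]
carton [ 467.43 -285.63   48.16   56.03    0.91] [ 0.07 -0.25  0.17  0.01]
```

Emit:
carry_out(targets=[{"xyz": [-0.062,0.003,0],"yaw": 0,"claw": 0},{"xyz": [-0.062,0.003,0.2],"yaw": 0,"claw": 0},{"xyz": [-0.062,0.003,0.4],"yaw": 0,"claw": 0},{"xyz": [-0.062,0.003,0.55],"yaw": 0,"claw": 0},{"xyz": [-0.062,0.003,0.612],"yaw": 0,"claw": 0},{"xyz": [-0.062,0.003,0.612],"yaw": 0,"claw": 0.15},{"xyz": [-0.062,0.003,0.612],"yaw": 0,"claw": 0.35},{"xyz": [-0.062,0.003,0.612],"yaw": 0,"claw": 0.4},{"xyz": [-0.062,0.003,0.612],"yaw": 0,"claw": 0.45},{"xyz": [-0.062,0.003,0.612],"yaw": 0,"claw": 0.6},{"xyz": [-0.062,0.003,0.612],"yaw": 0,"claw": 1},{"xyz": [-0.062,0.003,0.612],"yaw": 0,"claw": 1}])

```text
time_s: 44.6
tcp_pos: [0.468, -0.2876, 0.0816]
tcp_rot: [[-0.014, 1.0, 0.002], [1.0, 0.014, -0.002], [-0.002, 0.002, -1.0]]
contact_force: [-0.7, 0.5, 7.6]
grip_width: 0.555
finger_force: 60.4
```

Emit:
carry_out(targets=[{"xyz": [0,0,-0.05],"yaw": 0,"claw": 1},{"xyz": [0,0,-0.2],"yaw": 0,"claw": 1},{"xyz": [0,0,-0.35],"yaw": 0,"claw": 1},{"xyz": [0,0,-0.5],"yaw": 0,"claw": 1},{"xyz": [0.1,0,-0.5],"yaw": 0,"claw": 1},{"xyz": [0.25,0,-0.5],"yaw": 0,"claw": 1},{"xyz": [0.4,0,-0.5],"yaw": 0,"claw": 1},{"xyz": [0.6,0,-0.5],"yaw": 0,"claw": 1},{"xyz": [0.8,0,-0.5],"yaw": 0,"claw": 1},{"xyz": [1,0,-0.5],"yaw": 0,"claw": 1}])

```text
time_s: 45.6
tcp_pos: [0.4643, -0.0856, 0.1811]
tcp_rot: [[-0.013, 1.0, 0.001], [1.0, 0.013, -0.0], [-0.0, 0.001, -1.0]]
contact_force: [0.8, 1.1, -1.5]
grip_width: 0.551
finger_force: 62.2
```

Emit:
carry_out(targets=[{"xyz": [0.2,0,0],"yaw": 0,"claw": 1},{"xyz": [0.4,-0.02,0],"yaw": 0,"claw": 1},{"xyz": [0.6,-0.04,0],"yaw": 0,"claw": 1},{"xyz": [0.8,-0.06,0],"yaw": 0,"claw": 1},{"xyz": [1,-0.08,0],"yaw": 0,"claw": 1}])

```text
time_s: 46.1
tcp_pos: [0.4455, 0.1144, 0.1811]
tcp_rot: [[-0.013, 1.0, 0.002], [1.0, 0.013, 0.0], [0.0, 0.002, -1.0]]
contact_force: [0.7, 0.5, -1.3]
grip_width: 0.556
finger_force: 62.2
```

Emit:
carry_out(targets=[{"xyz": [0.2,0,0],"yaw": 0,"claw": 1},{"xyz": [0.4,0,0],"yaw": 0,"claw": 1},{"xyz": [0.6,0,0],"yaw": 0,"claw": 1},{"xyz": [0.8,0,0],"yaw": 0,"claw": 1},{"xyz": [0.95,0,0],"yaw": 0,"claw": 1},{"xyz": [0.98,0,0],"yaw": 0,"claw": 1},{"xyz": [0.98,0,0],"yaw": 0,"claw": 1},{"xyz": [0.98,0,0],"yaw": 0,"claw": 1}])

```text
time_s: 46.9
tcp_pos: [0.4429, 0.3079, 0.1803]
tcp_rot: [[-0.014, 1.0, 0.0], [1.0, 0.014, -0.0], [-0.0, 0.0, -1.0]]
contact_force: [-0.3, -0.6, -1.6]
grip_width: 0.556
finger_force: 62.2
```

```bash
python3 - <<'E'
from r import *
for i in range(3):
    d=snap("wrist","w18"); s=monitor.sense();print(s["tcp_pos"].round(4),s["tcp_rot"][:,1].round(4),s["contact_force"].round(1))
    print(rel(d))
E
```

```text
[0.443  0.3077 0.1802] [ 9.999e-01  1.280e-02 -1.000e-04] [-0.2  0.4 -1.4]
[(1512, np.float64(440.93), np.float64(0.93)), (1509, np.float64(591.88), np.float64(-1.33))]
[0.4431 0.3076 0.1802] [ 9.999e-01  1.240e-02 -1.000e-04] [ 0.1 -0.7 -2.4]
[(1509, np.float64(440.94), np.float64(1.4)), (1517, np.float64(591.88), np.float64(-1.33))]
[0.4431 0.3077 0.1801] [ 0.9999  0.0123 -0.    ] [-0.1  0.6 -1.7]
[(1516, np.float64(440.91), np.float64(1.39)), (1510, np.float64(591.88), np.float64(-1.28))]
```

Emit:
carry_out(targets=[{"xyz": [0.031,0.002,0],"yaw": 0,"claw": 1},{"xyz": [0.031,0.002,0.15],"yaw": 0,"claw": 1},{"xyz": [0.031,0.002,0.3],"yaw": 0,"claw": 1},{"xyz": [0.031,0.002,0.4],"yaw": 0,"claw": 1},{"xyz": [0.031,0.002,0.44],"yaw": 0,"claw": 1},{"xyz": [0.031,0.002,0.46],"yaw": 0,"claw": 1},{"xyz": [0.031,0.002,0.464],"yaw": 0,"claw": 1},{"xyz": [0.031,0.002,0.464],"yaw": 0,"claw": 1}])

```text
time_s: 47.85
tcp_pos: [0.4434, 0.315, 0.0884]
tcp_rot: [[-0.013, 1.0, 0.0], [1.0, 0.013, 0.0], [0.0, 0.0, -1.0]]
contact_force: [-5.0, -3.0, 9.6]
grip_width: 0.554
finger_force: 63.0
```

Emit:
carry_out(targets=[{"xyz": [0,0,0.002],"yaw": 0,"claw": 1},{"xyz": [0,0,0.002],"yaw": 0,"claw": 1},{"xyz": [0,0,0.002],"yaw": 0,"claw": 0.35},{"xyz": [0,0,0.002],"yaw": 0,"claw": 0.25},{"xyz": [0,0,0.002],"yaw": 0,"claw": 0},{"xyz": [0,0,0.002],"yaw": 0,"claw": 0},{"xyz": [0,0,-0.2],"yaw": 0,"claw": 0},{"xyz": [0,0,-0.4],"yaw": 0,"claw": 0},{"xyz": [0,0,-0.56],"yaw": 0,"claw": 0},{"xyz": [0,0,-0.56],"yaw": 0,"claw": 0},{"xyz": [0,0,-0.56],"yaw": 0,"claw": 0},{"xyz": [0,0,-0.56],"yaw": 0,"claw": 0}])

```text
time_s: 49.05
tcp_pos: [0.4428, 0.3147, 0.1981]
tcp_rot: [[-0.013, 1.0, -0.001], [1.0, 0.013, -0.001], [-0.001, -0.001, -1.0]]
contact_force: [0.4, 0.3, -0.3]
grip_width: 1.0
finger_force: 0.0
```

```bash
python3 - <<'E'
from r import *
for i in range(3):
    d=snap("wrist","w19_%d"%i)
    s=monitor.sense();print(s["tcp_pos"].round(4),s["tcp_rot"][:,1].round(4))
    print(rel(d),"carton",*fitbox(d,.130,.003,(.39,.5,.275,.355)),"sp",fitbox(d,.138,.004,(.39,.5,.345,.45))[0])
E
```

```text
[0.4427 0.3146 0.1979] [ 0.9999  0.0135 -0.0017]
[(1271, np.float64(441.06), np.float64(1.32)), (1314, np.float64(591.94), np.float64(-1.3))] carton [442.45 317.03  48.03  55.91   0.81] [-0.25  0.12  0.12  0.02] sp [438.07 392.09  49.53  54.73   3.69]
[0.4428 0.3146 0.1979] [ 0.9999  0.0135 -0.0018]
[(1274, np.float64(441.09), np.float64(1.15)), (1311, np.float64(591.97), np.float64(-1.24))] carton [442.54 317.05  48.    55.89   0.99] [ 0.08  0.24 -0.17 -0.15] sp [438.09 392.08  49.54  54.77   3.7 ]
[0.4428 0.3147 0.198 ] [ 0.9999  0.0135 -0.0017]
[(1275, np.float64(441.07), np.float64(1.19)), (1313, np.float64(592.0), np.float64(-1.35))] carton [442.51 317.04  48.02  55.87   0.94] [ 0.12  0.21 -0.23 -0.1 ] sp [438.12 392.08  49.53  54.77   3.67]
```

Emit:
carry_out(targets=[{"xyz": [0,0,0.2],"yaw": 0,"claw": 0},{"xyz": [0,0,0.4],"yaw": 0,"claw": 0},{"xyz": [0,0,0.52],"yaw": 0,"claw": 0},{"xyz": [0,0,0.562],"yaw": 0,"claw": 0},{"xyz": [0,0,0.562],"yaw": 0,"claw": 0},{"xyz": [0,0,0.562],"yaw": 0,"claw": 0.3},{"xyz": [0,0,0.562],"yaw": 0,"claw": 0.4},{"xyz": [0,0,0.562],"yaw": 0,"claw": 0.5},{"xyz": [0,0,0.562],"yaw": 0,"claw": 1},{"xyz": [0,0,0.562],"yaw": 0,"claw": 1},{"xyz": [0,0,0.546],"yaw": 0,"claw": 1},{"xyz": [0,0,0.546],"yaw": 0,"claw": 1}])

```text
time_s: 50.4
tcp_pos: [0.4437, 0.3152, 0.0908]
tcp_rot: [[-0.014, 1.0, 0.001], [1.0, 0.014, 0.001], [0.001, 0.001, -1.0]]
contact_force: [0.0, -0.1, -1.0]
grip_width: 0.551
finger_force: 61.8
```

Emit:
carry_out(targets=[{"xyz": [-0.01,0.004,0],"yaw": 0,"claw": 1},{"xyz": [-0.01,0.004,0],"yaw": 0,"claw": 1},{"xyz": [-0.01,0.004,0.012],"yaw": 0,"claw": 1},{"xyz": [-0.01,0.004,0.013],"yaw": 0,"claw": 1},{"xyz": [-0.01,0.004,0.013],"yaw": 0,"claw": 0.35},{"xyz": [-0.01,0.004,0.013],"yaw": 0,"claw": 0.25},{"xyz": [-0.01,0.004,0.013],"yaw": 0,"claw": 0},{"xyz": [-0.01,0.004,0.013],"yaw": 0,"claw": 0},{"xyz": [-0.01,0.004,-0.2],"yaw": 0,"claw": 0},{"xyz": [-0.01,0.004,-0.4],"yaw": 0,"claw": 0},{"xyz": [-0.01,0,-0.56],"yaw": 0,"claw": 0},{"xyz": [-0.01,0,-0.56],"yaw": 0,"claw": 0}])

```text
time_s: 51.6
tcp_pos: [0.4453, 0.3143, 0.206]
tcp_rot: [[-0.014, 1.0, 0.006], [1.0, 0.014, 0.004], [0.003, 0.006, -1.0]]
contact_force: [-0.1, 0.4, -0.8]
grip_width: 1.005
finger_force: 0.0
```

Emit:
carry_out(targets=[{"xyz": [0,0,0],"yaw": 0,"claw": 0},{"xyz": [0,0,0],"yaw": 0,"claw": 0}])

```text
time_s: 51.8
tcp_pos: [0.4428, 0.3127, 0.2009]
tcp_rot: [[-0.013, 1.0, -0.001], [1.0, 0.013, -0.001], [-0.001, -0.001, -1.0]]
contact_force: [0.3, 0.5, -0.7]
grip_width: 0.996
finger_force: 0.0
```

```bash
python3 - <<'E'
from r import *
for i in range(3):
    d=snap("wrist","w20_%d"%i)
    s=monitor.sense();print(s["tcp_pos"].round(4),s["tcp_rot"][:,1].round(4))
    print(rel(d),"carton",*fitbox(d,.130,.003,(.39,.5,.275,.355)),"sp",fitbox(d,.138,.004,(.39,.5,.345,.45))[0])
E
```

```text
[0.4427 0.3126 0.2007] [ 0.9999  0.0135 -0.0017]
[(1252, np.float64(441.08), np.float64(1.36)), (1293, np.float64(591.98), np.float64(-1.29))] carton [442.89 314.52  48.05  55.8    0.8 ] [-0.05 -0.44  0.46  0.03] sp [438.05 392.05  49.59  54.72   3.6 ]
[0.4428 0.3126 0.2007] [ 0.9999  0.0135 -0.0019]
[(1256, np.float64(441.05), np.float64(1.25)), (1304, np.float64(592.0), np.float64(-1.36))] carton [442.88 314.49  48.09  55.74   0.96] [ 0.5  -0.25 -0.13 -0.12] sp [438.11 392.03  49.62  54.75   3.65]
[0.4428 0.3127 0.2007] [ 0.9999  0.0135 -0.0018]
[(1258, np.float64(441.06), np.float64(1.31)), (1286, np.float64(591.98), np.float64(-1.26))] carton [442.89 314.53  48.08  55.71   0.93] [ 0.4  -0.24 -0.07 -0.09] sp [438.08 392.06  49.63  54.69   3.65]
```

Emit:
carry_out(targets=[{"xyz": [-0.25,0,-0.1],"yaw": 0,"claw": 0},{"xyz": [-0.5,0,-0.1],"yaw": 0,"claw": 0},{"xyz": [-0.75,0,-0.1],"yaw": 0,"claw": 0},{"xyz": [-1,0,-0.1],"yaw": 0,"claw": 0}])

```text
time_s: 52.35
tcp_pos: [0.4454, 0.115, 0.2214]
tcp_rot: [[-0.014, 1.0, -0.001], [1.0, 0.014, -0.0], [-0.0, -0.001, -1.0]]
contact_force: [0.8, -0.6, -1.0]
grip_width: 0.997
finger_force: 0.0
```

Emit:
carry_out(targets=[{"xyz": [-0.25,0,0],"yaw": 0,"claw": 0},{"xyz": [-0.5,0.02,0],"yaw": 0,"claw": 0},{"xyz": [-0.75,0.05,0],"yaw": 0,"claw": 0},{"xyz": [-1,0.08,0],"yaw": 0,"claw": 0}])

```text
time_s: 52.75
tcp_pos: [0.4642, -0.0843, 0.2214]
tcp_rot: [[-0.013, 1.0, -0.001], [1.0, 0.013, 0.0], [0.0, -0.001, -1.0]]
contact_force: [1.5, 0.7, 0.0]
grip_width: 0.998
finger_force: 0.0
```

Emit:
carry_out(targets=[{"xyz": [-0.25,0,0],"yaw": 0,"claw": 0},{"xyz": [-0.5,0,0],"yaw": 0,"claw": 0},{"xyz": [-0.75,0,0],"yaw": 0,"claw": 0},{"xyz": [-1,0,0],"yaw": 0,"claw": 0}])

```text
time_s: 53.15
tcp_pos: [0.4667, -0.2843, 0.2212]
tcp_rot: [[-0.013, 1.0, -0.001], [1.0, 0.013, 0.001], [0.001, -0.001, -1.0]]
contact_force: [0.8, -0.3, 1.2]
grip_width: 1.002
finger_force: 0.0
```

Emit:
carry_out(targets=[{"xyz": [-0.2,0,0],"yaw": 0,"claw": 0},{"xyz": [-0.36,0,0],"yaw": 0,"claw": 0},{"xyz": [-0.36,0,0],"yaw": 0,"claw": 0},{"xyz": [-0.36,0,0],"yaw": 0,"claw": 0},{"xyz": [-0.36,0,0],"yaw": 0,"claw": 0}])

```text
time_s: 53.65
tcp_pos: [0.468, -0.3533, 0.2213]
tcp_rot: [[-0.014, 1.0, -0.001], [1.0, 0.014, 0.001], [0.001, -0.001, -1.0]]
contact_force: [0.0, 0.1, 0.2]
grip_width: 0.997
finger_force: 0.0
```

```bash
python3 - <<'E'
from h import *
for i in range(2):
    d=snap("wrist","w21_%d"%i)
    s=monitor.sense();print(s["tcp_pos"].round(4),s["tcp_rot"][:,1].round(4))
    Q=np.vstack([q for a,q in tops(d,dict(c=(.117,.003)),(.4,.55,-.45,-.28))["c"]]); print(len(Q),cv2.minEnclosingCircle((Q[:,:2]*1000).astype(np.float32)))
E
```

```text
[ 0.4682 -0.3532  0.2215] [ 9.999e-01  1.420e-02 -7.000e-04]
642 ((468.2096862792969, -359.9341125488281), 25.747827529907227)
[ 0.4683 -0.3532  0.2217] [ 9.999e-01  1.460e-02 -4.000e-04]
648 ((468.41827392578125, -359.75885009765625), 25.696197509765625)
```

Emit:
carry_out(targets=[{"xyz": [-0.033,0,0.05],"yaw": 0,"claw": 0},{"xyz": [-0.033,0,0.25],"yaw": 0,"claw": 0},{"xyz": [-0.033,0,0.45],"yaw": 0,"claw": 0},{"xyz": [-0.033,0,0.6],"yaw": 0,"claw": 0},{"xyz": [-0.033,0,0.7],"yaw": 0,"claw": 0},{"xyz": [-0.033,0,0.712],"yaw": 0,"claw": 0},{"xyz": [-0.033,0,0.712],"yaw": 0,"claw": 0.25},{"xyz": [-0.033,0,0.712],"yaw": 0,"claw": 0.35},{"xyz": [-0.033,0,0.712],"yaw": 0,"claw": 0.4},{"xyz": [-0.033,0,0.712],"yaw": 0,"claw": 0.5},{"xyz": [-0.033,0,0.712],"yaw": 0,"claw": 1},{"xyz": [-0.033,0,0.712],"yaw": 0,"claw": 1}])

```text
time_s: 54.95
tcp_pos: [0.4691, -0.3614, 0.081]
tcp_rot: [[-0.014, 1.0, 0.002], [1.0, 0.014, -0.002], [-0.002, 0.002, -1.0]]
contact_force: [-0.3, 0.3, 7.6]
grip_width: 0.602
finger_force: 61.0
```

Emit:
carry_out(targets=[{"xyz": [0,0,-0.05],"yaw": 0,"claw": 1},{"xyz": [0,0,-0.2],"yaw": 0,"claw": 1},{"xyz": [0,0,-0.35],"yaw": 0,"claw": 1},{"xyz": [0,0,-0.5],"yaw": 0,"claw": 1},{"xyz": [0.1,0,-0.5],"yaw": 0,"claw": 1},{"xyz": [0.25,0,-0.5],"yaw": 0,"claw": 1},{"xyz": [0.4,0,-0.5],"yaw": 0,"claw": 1},{"xyz": [0.6,0,-0.5],"yaw": 0,"claw": 1},{"xyz": [0.8,0,-0.5],"yaw": 0,"claw": 1},{"xyz": [1,0,-0.5],"yaw": 0,"claw": 1}])

```text
time_s: 55.95
tcp_pos: [0.4649, -0.1589, 0.1797]
tcp_rot: [[-0.013, 1.0, 0.0], [1.0, 0.013, 0.0], [0.0, 0.0, -1.0]]
contact_force: [0.8, 0.6, -2.0]
grip_width: 0.591
finger_force: 63.5
```

Emit:
carry_out(targets=[{"xyz": [0.2,0,0],"yaw": 0,"claw": 1},{"xyz": [0.4,-0.02,0],"yaw": 0,"claw": 1},{"xyz": [0.6,-0.04,0],"yaw": 0,"claw": 1},{"xyz": [0.8,-0.06,0],"yaw": 0,"claw": 1},{"xyz": [1,-0.08,0],"yaw": 0,"claw": 1}])

```text
time_s: 56.45
tcp_pos: [0.4459, 0.0407, 0.1798]
tcp_rot: [[-0.013, 1.0, 0.0], [1.0, 0.013, 0.0], [0.0, 0.0, -1.0]]
contact_force: [1.3, 0.0, -2.6]
grip_width: 0.594
finger_force: 63.5
```

Emit:
carry_out(targets=[{"xyz": [0.2,0,0],"yaw": 0,"claw": 1},{"xyz": [0.4,0,0],"yaw": 0,"claw": 1},{"xyz": [0.6,0,0],"yaw": 0,"claw": 1},{"xyz": [0.8,0,0],"yaw": 0,"claw": 1},{"xyz": [0.92,0,0],"yaw": 0,"claw": 1},{"xyz": [0.95,0,0],"yaw": 0,"claw": 1},{"xyz": [0.95,0,0],"yaw": 0,"claw": 1},{"xyz": [0.95,0,0],"yaw": 0,"claw": 1}])

```text
time_s: 57.25
tcp_pos: [0.4439, 0.2282, 0.1795]
tcp_rot: [[-0.014, 1.0, -0.0], [1.0, 0.014, -0.0], [-0.0, -0.0, -1.0]]
contact_force: [0.0, -0.5, -2.3]
grip_width: 0.593
finger_force: 63.5
```

```bash
python3 - <<'E'
from r import *
for i in range(3):
    d=snap("wrist","w22"); s=monitor.sense();print(s["tcp_pos"].round(4),s["tcp_rot"][:,1].round(4),s["contact_force"].round(1))
    print(rel(d))
E
```

```text
[0.4441 0.2279 0.1795] [ 9.999e-01  1.290e-02 -3.000e-04] [ 0.4  0.4 -2.8]
[(0, None), (2032, np.float64(591.7), np.float64(-1.43))]
[0.4443 0.2279 0.1795] [ 9.999e-01  1.250e-02 -2.000e-04] [-0.2 -1.3 -2.2]
[(0, None), (2029, np.float64(591.74), np.float64(-1.42))]
[0.4444 0.2279 0.1795] [ 9.999e-01  1.230e-02 -2.000e-04] [-0.7 -1.  -2.7]
[(0, None), (2008, np.float64(591.76), np.float64(-1.36))]
```

Emit:
carry_out(targets=[{"xyz": [0.053,0,0],"yaw": 0,"claw": 1},{"xyz": [0.053,0,0.15],"yaw": 0,"claw": 1},{"xyz": [0.053,0,0.3],"yaw": 0,"claw": 1},{"xyz": [0.053,0,0.4],"yaw": 0,"claw": 1},{"xyz": [0.053,0,0.44],"yaw": 0,"claw": 1},{"xyz": [0.053,0,0.458],"yaw": 0,"claw": 1},{"xyz": [0.053,0,0.46],"yaw": 0,"claw": 1},{"xyz": [0.053,0,0.46],"yaw": 0,"claw": 1}])

```text
time_s: 58.2
tcp_pos: [0.4449, 0.2398, 0.0883]
tcp_rot: [[-0.013, 1.0, 0.001], [1.0, 0.013, 0.001], [0.001, 0.001, -1.0]]
contact_force: [-0.6, -0.8, -2.5]
grip_width: 0.596
finger_force: 63.3
```

Emit:
carry_out(targets=[{"xyz": [0,0,0.003],"yaw": 0,"claw": 1},{"xyz": [0,0,0.003],"yaw": 0,"claw": 1},{"xyz": [0,0,0.003],"yaw": 0,"claw": 0.3},{"xyz": [0,0,0.003],"yaw": 0,"claw": 0.2},{"xyz": [0,0,0.003],"yaw": 0,"claw": 0},{"xyz": [0,0,0.003],"yaw": 0,"claw": 0},{"xyz": [0,0,-0.2],"yaw": 0,"claw": 0},{"xyz": [0,0,-0.4],"yaw": 0,"claw": 0},{"xyz": [0,0,-0.6],"yaw": 0,"claw": 0},{"xyz": [0,0,-0.8],"yaw": 0,"claw": 0},{"xyz": [0.25,0,-0.95],"yaw": 0,"claw": 0},{"xyz": [0.45,0.05,-1],"yaw": 0,"claw": 0}])

```text
time_s: 59.4
tcp_pos: [0.4532, 0.3298, 0.2906]
tcp_rot: [[-0.011, 1.0, 0.003], [1.0, 0.011, 0.002], [0.002, 0.003, -1.0]]
contact_force: [1.2, -0.5, -0.9]
grip_width: 0.999
finger_force: 0.0
```

Emit:
carry_out(targets=[{"xyz": [0,0,0],"yaw": 0,"claw": 0},{"xyz": [0,0,0],"yaw": 0,"claw": 0},{"xyz": [0,0,0],"yaw": 0,"claw": 0}])

```text
time_s: 59.7
tcp_pos: [0.4524, 0.3286, 0.2867]
tcp_rot: [[-0.014, 1.0, -0.001], [1.0, 0.014, -0.001], [-0.001, -0.001, -1.0]]
contact_force: [-0.6, 0.3, -0.7]
grip_width: 1.002
finger_force: 0.0
```

```bash
python3 - <<'E'
from r import *
for i in range(3): d=snap("wrist","w23_%d"%i)
s=monitor.sense();print(s["tcp_pos"].round(4),s["tcp_rot"][:,1].round(4))
for f in("w1","w2","w23_0","w23_2"):
    d=load(f)
    Q=np.vstack([q for a,q in tops(d,dict(c=(.124,.003)),(.4,.5,.2,.28))["c"]])
    N=np.vstack([q for a,q in tops(d,dict(c=(.147,.006)),(.4,.5,.2,.28))["c"]]).mean(0)*1000
    print(f,rel(d),"can",np.round(cv2.minEnclosingCircle((Q[:,:2]*1000).astype(np.float32))[0],2),N.round(1),"carton",fitbox(d,.130,.003,(.39,.5,.275,.355))[0],"sp",fitbox(d,.138,.004,(.39,.5,.345,.45))[0])
E
```

```text
[0.4528 0.3284 0.287 ] [ 9.999e-01  1.260e-02 -9.000e-04]
w1 [(344, np.float64(441.93), np.float64(1.2)), (415, np.float64(593.0), np.float64(-1.24))] can [443.23 240.7 ] [440.9 241.4 147.3] carton [443.17 314.83  47.62  56.28   0.51] sp [438.11 393.93  49.08  55.11   3.55]
w2 [(616, np.float64(441.47), np.float64(1.21)), (681, np.float64(592.58), np.float64(-1.34))] can [443.35 241.16] [440.9 241.5 147.4] carton [443.36 314.64  48.28  55.73   0.62] sp [438.25 393.49  49.16  55.     3.64]
w23_0 [(671, np.float64(441.28), np.float64(1.65)), (746, np.float64(592.47), np.float64(-1.28))] can [444.17 242.1 ] [442.2 242.8 147.3] carton [442.76 314.61  48.17  55.44   0.97] sp [437.71 392.34  49.07  54.97   3.77]
w23_2 [(669, np.float64(441.44), np.float64(1.69)), (744, np.float64(592.48), np.float64(-1.34))] can [444.51 242.12] [442.3 242.8 147.3] carton [442.89 314.66  48.18  55.97   0.89] sp [437.77 392.41  49.16  55.02   3.59]
```

View pics/w23_2.png

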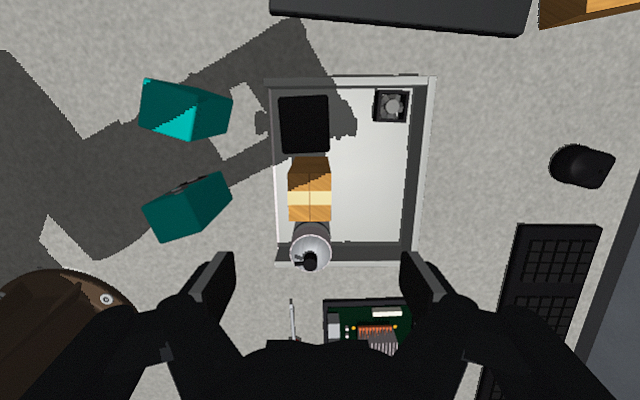

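The speaker (303,124), carton (309,193) and can (310,250) stand upright in their own places, each within about 1.6 mm of where it was. The heat sink is on the processor (378,338) and the fan (391,106) is unmoved.

```bash
python3 -c "
from rig import close_job
print(close_job())"
```

```text
the job is handed in; nothing more can be done
None
```

The job is handed in: the heat sink sits on the processor, parallel to the memory slots and about 2 mm off centre, and the can, carton and speaker are back upright within about 2 mm of where they stood; I saw nothing fall and no bystander disturbed.

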